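Sort blind fittings onto their sample boards

ROBOT

A 6-joint arm with a two-finger parallel gripper is mounted at the origin on a cart in front of the work surface, level with it; the furniture and walls round the work are solid. World frame = base frame: x ahead of the robot, y to its left, z up, the work surface at z = 0. Lengths are in m, angles in rad, forces in N, time in s.
With the tool pointing down it reaches from about 0.25 to 0.725 m from the base axis. Payload 4 kg.
Tool frame: the origin (TCP) lies at the very end of the fingers, on their centre line; the grasp point (between the pads) lies 19 mm behind it; z points along the fingers, y is the direction in which the jaws open and shut (so a half turn about z gives the same grasp; the last joint's range is limited). The gripper opens to 85 mm and grips with 20 to 120 N. Pads are 22 mm wide; open, the fingers measure 114 mm over their backs; the gripper's body (76 mm by 85 mm) begins 54 mm behind the grasp point. The pads swing forward as they close: fully open they stand 13 mm farther back than shut.
Start: joints at [1.246, 0.241, 0.005, 1.335, 0, 1.571], TCP at [0.16, 0.474, 0.231] pointing down, gripper open.
Joint ranges: [-2.72, 2.72], [-1.05, 1.87], [-1.09, 1.28], [-1.99, 2.15], [-1.42, 1.44], [-3.14, 3.14]. Speed limits (rad/s): [2.79, 2.79, 3.14, 3.14, 3.14, 3.14].

INTERFACE

Orientations are given as a unit quaternion [x, y, z, w].
In Python, from workcell import bot gives the robot as it stands.
- The arm moves only by the shell command python3 -m crank 'ROWS'. ROWS is JSON, a list that holds one entry, the list of rows, each a list of 5 numbers: the shift along the tool's x, y, z in mm, then the turn about the tool's z in degrees, then the closure in counts, from 0 (fully open) to 255 (shut). In form: [[[tx, ty, tz, turn, grip], ...]]. A call has 1 to 12 rows; each row shifts and turns the pose as measured when the row begins, along the tool's axes as they then stand; what a row does not reach is not made up. A row lasts 1/8 s, in which the tool goes at most 62.5 mm and 10.7 degrees, less where a joint would pass 70% of its speed; a pose out of reach is approached as far as the arm can. A call is refused whole if a number of a shift passes 62.5 or a number of a turn 10.7, either way. A call with a gripper value outside its range is refused whole. The fingers move at their own pace and stop on an object; the grip force is fixed at half the most. Time passes only in rows, so rows that do not move let the fingers close. It gives the time, the measured TCP pose, the force and the opening at its end, in the units of the state.
- bot.get_obs(): the state, without advancing time (a new reading comes with each control period).
- bot.camera(name): name is "scene" or "top" or "wrist"; returns a dict with "img" (420x560x3 uint8, blue, green, red), "depth" (420x560 float32, m along the optical axis (not along the pixel's ray), 0 where there is no reading), "fx", "fy", "cx", "cy" (pixels), "R" (3x3) and "t" (3): a world point X has camera coordinates R X + t; the wrist camera has in their place "T_tool_cam" (4x4, takes a point from camera to tool coordinates, whose origin is the TCP and whose axes are the flange's). Camera axes: x right, y down, z forward; pixel columns grow to the right and rows downward; lengths in m; the calibration is good to about 2 mm. A picture is of the moment at which its call begins: read the wrist's pose just before it.
- bot.job_done(): hands the job in, once; it reports no verdict.
The state is a dict: "clock": time; "joint_pos": joint angles; "joint_vel": joint speeds; "tau": joint torques, N m; "eef_pos": TCP position; "tool_rot": TCP orientation; "ft_force": force on the tool from outside, world axes, zero at the start; "ft_torque": the same for the moment, N m; "grip_width": finger opening in m.
Only numpy, scipy, OpenCV 4.12 (cv2) and the standard library are available. Lean on these libraries where they do the work, as an engineer would, in place of code of your own. Each camera call takes 0.05 s, during which the arm holds its last target.

TASK

Four small plywood boards on the bench each carry a fixed sample of one blind fitting. Take each loose fitting that has such a twin and set it in the middle of the dark round pad on its twin's board, standing the same way up as the sample (it may be turned any way round). The loose chain wheel has no board: leave it where it lies.

Things in the scene. Friction and masses are not known exactly. Their poses are not given: they have to be found in the camera images.
- loose_end_cap: loose tube end cap, white plastic: round flange 45 mm across and 8 mm thick, on it a round hollow collar 28 mm across that reaches to 26 mm height. About 20 g. Origin: centre of the underside; z up. Turned about z at random
- loose_chain_drive: loose chain drive housing, cream plastic: low round puck 48 mm across and 15 mm high with a hole in the middle and two small lugs low on opposite sides (58 mm over the lugs, along its x axis; lugs 14 mm wide and up to 6 mm high). About 30 g. Origin: centre of the underside; z up. Turned about z at random
- loose_bracket: loose L-shaped blind bracket, white: flat foot plate 35 mm (x) by 48 mm (y), 7 mm thick, with an upright wall 35 mm wide (x), 6 mm thick, standing on the foot's +y edge (y = +18 to +24 mm) and reaching to 57 mm height. Stands on its foot. About 30 g. Origin: centre of the underside of the foot; z up. Turned about z at random
- loose_slat_clip: loose slat clip, white: small U-shaped block 16 mm (x) by 29 mm (y), 22 mm high; floor 6 mm thick, the two 6 mm walls of the U stand at its +y and -y ends. About 15 g. Stands with the U open upward. Origin: centre of the underside; z up. Turned about z at random
- pad_end_cap (a point): centre of the dark round pad (68 mm across, practically flush) on the board whose sample is the end cap; the point lies on the board's upper face. The board is plywood, 160 x 86 mm, 12 mm thick, fixed to the bench. The point's x axis runs along the board from the pad to the sample: the sample, a fixed end cap 26 mm high, stands 86 mm from this point along +x; the board's near edge is 38 mm from it along -x. z up
- pad_chain_drive (a point): centre of the dark round pad (68 mm across, practically flush) on the board whose sample is the chain drive housing; the point lies on the board's upper face. The board is plywood, 160 x 86 mm, 12 mm thick, fixed to the bench. The point's x axis runs along the board from the pad to the sample: the sample, a fixed chain drive housing 15 mm high, stands 86 mm from this point along +x; the board's near edge is 38 mm from it along -x. z up
- pad_bracket (a point): centre of the dark round pad (68 mm across, practically flush) on the board whose sample is the L bracket; the point lies on the board's upper face. The board is plywood, 160 x 86 mm, 12 mm thick, fixed to the bench. The point's x axis runs along the board from the pad to the sample: the sample, a fixed L bracket 57 mm high, stands 86 mm from this point along +x; the board's near edge is 38 mm from it along -x. z up
- pad_slat_clip (a point): centre of the dark round pad (68 mm across, practically flush) on the board whose sample is the slat clip; the point lies on the board's upper face. The board is plywood, 160 x 86 mm, 12 mm thick, fixed to the bench. The point's x axis runs along the board from the pad to the sample: the sample, a fixed slat clip 22 mm high, stands 86 mm from this point along +x; the board's near edge is 38 mm from it along -x. z up
- chain_wheel: loose chain wheel, white: round disc 39 mm across and 12 mm thick with a hub 20 mm across up to 18 mm height. No board carries one like it; it is not part of the job and stays where it lies. Origin: centre of the underside; z up
There are look-alikes about, which are no part of the job. Leave any pink look-alike of the loose_end_cap alone. Leave any blue look-alike of the loose_bracket alone.

How it is judged:
At the end, for the whole second after the job is handed in: The end cap, chain drive housing, bracket and slat clip each stand upright (within 0.15 rad) and at rest on the board with the sample of their own kind, the middle of the part within 15 mm of the middle of the pad; the chain wheel is within 20 mm of where it lay (horizontal distance between loose_end_cap and pad_end_cap below 0.015 m and z of loose_end_cap in the frame of pad_end_cap between -0.004 and 0.004 m and angle between each of loose_end_cap, loose_chain_drive, loose_bracket, loose_slat_clip's own z axis and vertical below 0.15 rad and linear speed of each of loose_end_cap, loose_chain_drive, loose_bracket, loose_slat_clip below 0.02 m/s and horizontal distance between loose_chain_drive and pad_chain_drive below 0.015 m and z of loose_chain_drive in the frame of pad_chain_drive between -0.004 and 0.004 m and horizontal distance between loose_bracket and pad_bracket below 0.015 m and z of loose_bracket in the frame of pad_bracket between -0.004 and 0.004 m and horizontal distance between loose_slat_clip and pad_slat_clip below 0.015 m and z of loose_slat_clip in the frame of pad_slat_clip between -0.004 and 0.004 m and distance of chain_wheel from where it was at the start of the episode below 0.02 m); the robot touches nothing.
It fails at once if the chain wheel is pushed or carried away (more than 20 mm) (distance of chain_wheel from where it was at the start of the episode above 0.02 m).
It also fails if it takes over 96 s, if anything falls off the work surface, if the arm or the gripper's body presses on something with over 40 N, if the wrist force passes 120 N, or if a joint passes its speed limit or range.

## Working session

There is one attempt and no reset: what is moved stays moved. The work goes in short steps, Python scripts to look and compute and a shell command to move; the robot and the scene stay as the last step left them, time stands still between calls to the robot, and variables do not carry over. Pictures are saved under pics/ and viewed, and the job is handed in when it is done.

```bash
ls; mkdir -p pics
python3 - <<'E'
from workcell import bot
import cv2,numpy as np
o=bot.get_obs(); print(o)
for n in ("scene","top","wrist"):
    c=bot.camera(n); cv2.imwrite(f"pics/{n}0.png",c["img"]); np.savez(f"{n}0.npz",**c)
    print(n,{k:(np.round(v,4).tolist() if not np.isscalar(v) else v) for k,v in c.items() if k not in("img","depth")})
E
```

```text
pics
{'clock': 0.0, 'joint_pos': array([ 1.24598452e+00,  2.41397963e-01,  3.71203577e-03,  1.33520271e+00,
       -2.09001328e-06,  1.57078118e+00]), 'joint_vel': array([-1.20234231e-04,  6.43112106e-04,  1.41905657e-03,  5.71853637e-05,
       -3.83456592e-04,  6.82900662e-04]), 'tau': array([ 1.21988691e-03, -3.72314465e+01,  2.52409458e+01,  1.69523852e-02,
        1.21424459e-04, -7.93638691e-06]), 'eef_pos': array([0.15936178, 0.47324928, 0.23041581]), 'tool_rot': array([ 1.61685351e-01,  9.86841807e-01, -1.03255496e-03, -1.68132171e-04]), 'ft_force': array([-0.46826296, -0.188685  , -0.32220798]), 'ft_torque': array([ 0.02051005, -0.01791206, -0.03033552]), 'grip_width': 0.08549327622336288}
scene {'fx': 426.02817632972983, 'fy': 426.02817632972983, 'cx': 275.7582130630673, 'cy': 215.8846912974838, 'R': [[0.4954, -0.8684, -0.02], [-0.4113, -0.2142, -0.886], [0.7652, 0.4471, -0.4633]], 't': [-0.2369, 0.234, 0.705]}
top {'fx': 387.738252475511, 'fy': 387.738252475511, 'cx': 277.4910847548742, 'cy': 205.59104335119224, 'R': [[0.0222, -0.9997, -0.0114], [-0.9914, -0.0206, -0.1293], [0.129, 0.0142, -0.9915]], 't': [0.0012, 0.4773, 1.0714]}
wrist {'fx': 300.3134009195641, 'fy': 300.3134009195641, 'cx': 277.63568514797663, 'cy': 210.39355467371337, 'T_tool_cam': [[-0.0001, -0.9533, -0.302, 0.0769], [1.0, -0.0003, 0.0009, 0.0013], [-0.001, -0.302, 0.9533, -0.1425], [0.0, 0.0, 0.0, 1.0]]}
```

View pics/scene0.png

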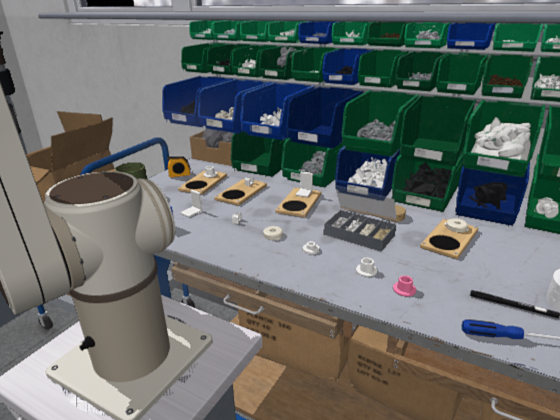

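View pics/top0.png

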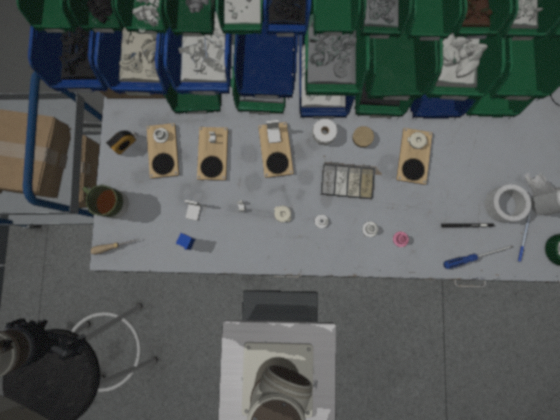

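View pics/wrist0.png

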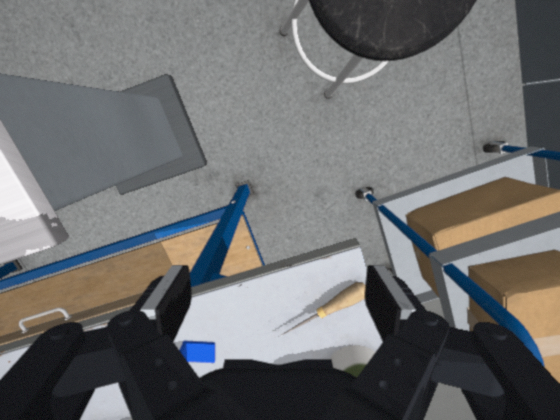

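```bash
cat > h.py <<'E'
import numpy as np,cv2
def ray(c,u,v,z):
    R,t=c["R"],c["t"]; C=-R.T@t
    d=R.T@np.array([(u-c["cx"])/c["fx"],(v-c["cy"])/c["fy"],1.0])
    return C+d*(z-C[2])/d[2]
def proj(c,X):
    p=c["R"]@np.asarray(X,float)+c["t"]; return c["fx"]*p[0]/p[2]+c["cx"],c["fy"]*p[1]/p[2]+c["cy"]
def quatR(q):
    from scipy.spatial.transform import Rotation; return Rotation.from_quat(q).as_matrix()
def wristcam(c,o):
    # add R,t
    T=np.eye(4);T[:3,:3]=quatR(o["tool_rot"]);T[:3,3]=o["eef_pos"]
    W=T@c["T_tool_cam"]; c=dict(c); c["R"]=W[:3,:3].T; c["t"]=-W[:3,:3].T@W[:3,3]; return c
E
python3 - <<'E'
import numpy as np,cv2
from h import *
c={k:v for k,v in np.load("top0.npz").items()}
im=c["img"]
cv2.imwrite("pics/topz.png",cv2.resize(im[115:260,135:435],None,fx=2.66,fy=2.66,interpolation=cv2.INTER_CUBIC))
s=np.load("scene0.npz")["img"]
cv2.imwrite("pics/scenez.png",cv2.resize(s[150:310,160:500],None,fx=2.35,fy=2.35,interpolation=cv2.INTER_CUBIC))
for n,u,v,z in [("padcap",163,164,.012),("padclip",211,167,.012),("padbr",277,163,.012),("padch",413,169,.012),("br",193,210,.007),("clip",242,207,.02),("ch",282,213,.015),("wheel",321,221,.018),("cap",370,228,.02),("pink",401,239,.02),("bluebr",185,240,.02)]:
    p=ray(c,u,v,z); print(n,p.round(3),np.hypot(p[0],p[1]).round(3))
# dark pads
g=im.max(axis=2); m=((g<45)*255).astype(np.uint8); m[:, :140]=0; m[:145]=0; m[185:]=0
nn,l,st,ce=cv2.connectedComponentsWithStats(m)
for i in range(1,nn):
    if st[i,4]>100: print(st[i],ce[i].round(1),ray(c,*ce[i],.012).round(4))
E
```

```text
padcap [0.596 0.352 0.012] 0.692
padclip [0.59  0.21  0.012] 0.626
padbr [0.606 0.016 0.012] 0.606
padch [ 0.595 -0.381  0.012] 0.707
br [0.462 0.257 0.007] 0.529
clip [0.472 0.114 0.02 ] 0.486
ch [ 0.458 -0.002  0.015] 0.458
wheel [ 0.437 -0.114  0.018] 0.452
cap [ 0.42  -0.253  0.02 ] 0.49
pink [ 0.391 -0.34   0.02 ] 0.518
bluebr [0.374 0.273 0.02 ] 0.463
[268 153  19  20 300] [277.  162.6] [0.6068 0.016  0.012 ]
[153 154  20  20 301] [162.7 163.4] [0.5979 0.3525 0.012 ]
[202 157  20  20 298] [211.3 166.5] [0.5913 0.2088 0.012 ]
[403 160  20  19 308] [412.8 169. ] [ 0.5955 -0.3805  0.012 ]
```

View pics/topz.png

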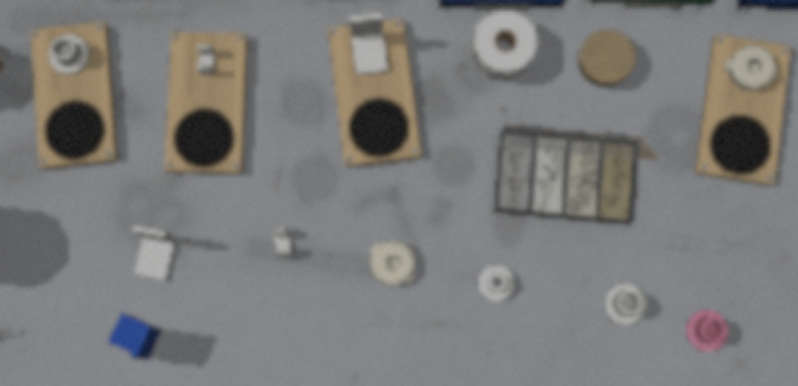

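View pics/scenez.png

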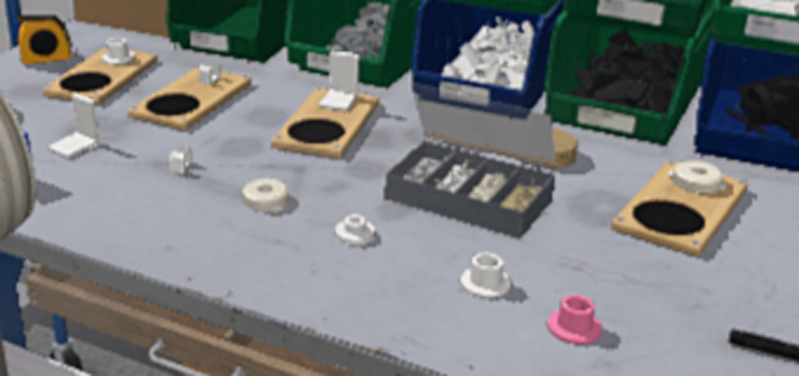

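```bash
python3 -m crank '[[[-52,-30,0,0,0],[-52,-30,0,0,0],[-52,-30,0,0,0],[-52,-30,0,0,0],[-52,-30,0,0,0],[-52,-30,0,0,0],[0,0,0,10,0],[0,0,0,10,0],[0,0,0,10,0],[0,0,0,10,0],[0,0,0,10,0]]]'
cat > look.py <<'E'
import sys
from workcell import bot
from h import *
def look(n):
    o=bot.get_obs(); c=wristcam(bot.camera("wrist"),o); cv2.imwrite(f"pics/{n}.png",c["img"]); np.savez(n+".npz",**c)
    R=quatR(o["tool_rot"]); print("t",o["clock"],"pos",o["eef_pos"].round(4),"phi",np.degrees(np.arctan2(R[1,1],R[0,1])).round(1),"grip",o["grip_width"],"q",o["joint_pos"].round(2)); return o,c
if __name__=="__main__": look(sys.argv[1])
E
python3 look.py w1
```

```text
clock: 1.52
eef_pos: [0.4049, 0.1937, 0.2273]
tool_rot: [0.576, 0.818, -0.003, -0.0]
ft_force: [-0.4, 0.5, 0.7]
grip_width: 0.0857
t 1.525 pos [0.4049 0.1937 0.2273] phi 19.7 grip 0.08570727239863848 q [ 0.45  0.15 -0.12  1.31 -0.    1.67]
```

View pics/w1.png

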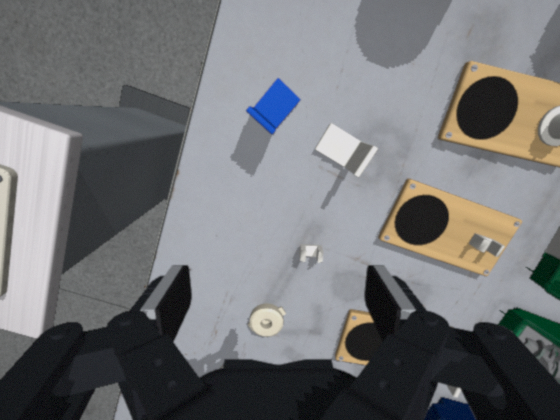

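Run:
```python
from h import *
c=dict(np.load("w1.npz")); im=c["img"]
a=cv2.resize(im[100:280,270:400],None,fx=3.3,fy=3.3,interpolation=cv2.INTER_CUBIC)
b=cv2.resize(im[290:350,230:310],None,fx=4,fy=4,interpolation=cv2.INTER_CUBIC)
o=np.zeros((600,760,3),np.uint8); o[:a.shape[0],:a.shape[1]]=a; o[:240,435:755]=b[:240]
d=cv2.resize(im[230:270,290:335],None,fx=7,fy=7,interpolation=cv2.INTER_CUBIC); o[260:540,435:750]=d
cv2.imwrite("pics/w1z.png",o)
hsv=cv2.cvtColor(im,cv2.COLOR_BGR2HSV)
m=((hsv[...,2]>195)).astype(np.uint8)*255; m[:, :230]=0; m[350:]=0;m[:, 400:]=0
for k in cv2.findContours(m,cv2.RETR_EXTERNAL,cv2.CHAIN_APPROX_NONE)[0]:
    if cv2.contourArea(k)>80: print(cv2.contourArea(k),cv2.boundingRect(k),cv2.minAreaRect(k))
m=(hsv[...,2]<50).astype(np.uint8)*255
for n,x,y,w,h in (("cap",450,70,80,80),("clip",385,190,75,60),("br",340,315,60,50)):
    s=np.zeros_like(m); s[y:y+h,x:x+w]=m[y:y+h,x:x+w]
    M=cv2.moments(s,True); u,v=M["m10"]/M["m00"],M["m01"]/M["m00"]; print(n,u,v,ray(c,u,v,.012).round(4),M["m00"])
```

```text
126.5 (348, 313, 23, 16) ((357.2574157714844, 317.92578125), (12.949331283569336, 23.7626895904541), 69.14553833007812)
628.5 (251, 309, 32, 27) ((266.5, 322.0), (26.0, 31.0), 90.0)
85.0 (302, 246, 15, 15) ((307.70770263671875, 252.26153564453125), (9.178568840026855, 19.101346969604492), 29.744882583618164)
106.5 (385, 228, 15, 17) ((392.15380859375, 237.2307586669922), (18.859806060791016, 9.429903030395508), 56.30992889404297)
128.5 (355, 146, 22, 31) ((365.92303466796875, 161.11538696289062), (4.437601089477539, 34.11406326293945), 33.6900634765625)
960.5 (316, 124, 44, 42) ((337.5281066894531, 144.45506286621094), (33.813934326171875, 30.315940856933594), 32.00538635253906)
601.0 (257, 80, 38, 45) ((276.6335144042969, 101.80318450927734), (29.05946159362793, 35.04624938964844), 42.273685455322266)
cap 486.8819942611191 107.38163558106169 [0.5974 0.3543 0.012 ] 2788.0
clip 421.3679876479671 219.46165723108595 [0.5914 0.2104 0.012 ] 1943.0
br 376.6864289022696 340.5308012968967 [0.6186 0.0228 0.012 ] 2159.0
```

View pics/w1z.png

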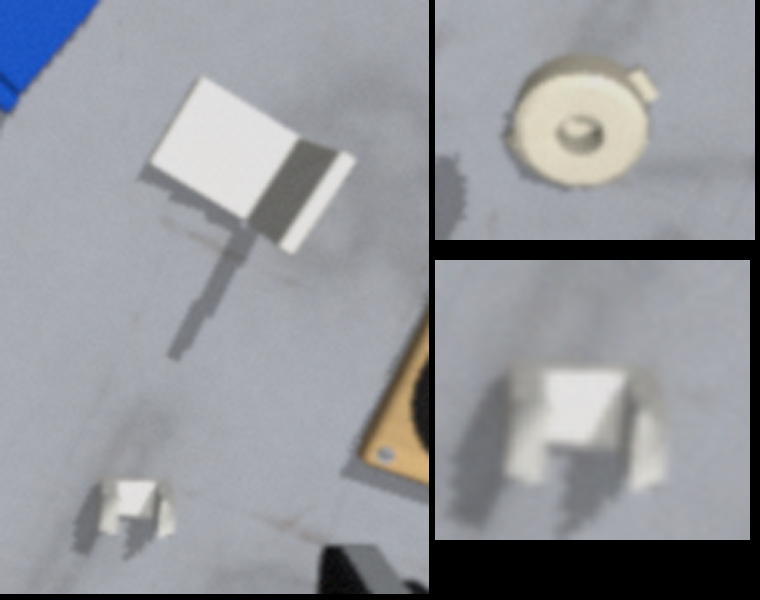

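Run:
```python
from h import *
c=dict(np.load("w1.npz")); dep=c["depth"]
def pts(x0,y0,x1,y1):
    v,u=np.mgrid[y0:y1,x0:x1]; d=dep[y0:y1,x0:x1]
    P=np.stack([(u-c["cx"])/c["fx"]*d,(v-c["cy"])/c["fy"]*d,d],-1).reshape(-1,3)[d.ravel()>0]
    return (P-c["t"])@c["R"]
for n,b,zs in (("br",(305,110,385,190),[(.004,.012),(.04,.07)]),("clip",(290,230,335,275),[(.003,.012),(.017,.03)]),("ch",(240,300,295,345),[(.003,.009),(.010,.02)])):
    P=pts(*b); print(n,"bench",np.median(P[:,2]).round(4))
    for lo,hi in zs:
        Q=P[(P[:,2]>lo)&(P[:,2]<hi)]
        r=cv2.minAreaRect((Q[:,:2]*1000).astype(np.float32))
        print(lo,len(Q),np.median(Q[:,2]).round(4),"mean",Q.mean(0).round(4),r)
z=lambda u,v:(270+u/3.3,100+v/3.3)
A,B,C,D=[ray(c,*z(*p),.007)[:2] for p in ((203,77),(150,160),(299,138),(247,217))]
print("br",A.round(4),B.round(4),C.round(4),D.round(4),np.linalg.norm(A-B),np.linalg.norm(A-C),"foot ctr",((A+B)/2+ ((C+D)-(A+B))/2*24/42).round(4),
 "phi",np.degrees(np.arctan2(*((C+D)-(A+B))[::-1])))
l1=ray(c,282,310.8,.006);l2=ray(c,248.8,324.5,.006);print("lugs",l1,l2,np.linalg.norm(l1-l2),np.degrees(np.arctan2(*(l1-l2)[1::-1])),(l1+l2)/2, "top",ray(c,266.3,321.5,.015))
```

```text
br bench 0.0003
0.004 1107 0.0065 mean [0.4571 0.2595 0.0066] ((456.8059997558594, 259.38385009765625), (35.06593322753906, 42.6981201171875), 79.5033187866211)
0.04 356 0.0559 mean [0.4789 0.2554 0.0532] ((480.04058837890625, 255.02711486816406), (34.86489486694336, 7.114422798156738), 79.35398864746094)
clip bench 0.0
0.003 158 0.005 mean [0.4778 0.1214 0.0054] ((477.1829528808594, 119.74852752685547), (28.157424926757812, 16.7000675201416), 16.036088943481445)
0.017 125 0.0205 mean [0.477  0.1198 0.0205] ((477.5044860839844, 119.83995056152344), (28.75301170349121, 15.714702606201172), 16.383466720581055)
ch bench 0.0003
0.003 180 0.0056 mean [0.457  0.0068 0.0059] ((451.7666320800781, 3.5361557006835938), (56.85924530029297, 32.842742919921875), 48.50155258178711)
0.01 722 0.0143 mean [0.4568 0.0005 0.0141] ((457.07281494140625, -1.0539970397949219), (47.55462646484375, 47.48802185058594), 43.759979248046875)
br [0.4407 0.2797] [0.4339 0.2468] [0.4811 0.272 ] [0.475  0.2397] 0.03363359704599976 0.04116665792730729 foot ctr [0.4606 0.259 ] phi -10.347178226057387
lugs [0.47407211 0.01964987 0.006     ] [ 0.43686337 -0.01853697  0.006     ] 0.053317208471177366 45.743241045996974 [0.45546774 0.00055645 0.006     ] top [0.45702753 0.00171123 0.015     ]
```

```bash
python3 -m crank '[[[0,0,0,10,100],[0,0,0,10,100],[0,0,0,10,100],[37,31,50,0,100],[37,31,50,0,100],[0,0,0,0,100]]]'
cat > go.py <<'E'
import sys
from workcell import bot
from h import *
o=bot.get_obs();R=quatR(o["tool_rot"]); t=np.array(list(map(float,sys.argv[1:4])))
phi=np.degrees(np.arctan2(R[1,1],R[0,1]))
print("t",round(o["clock"],2),"pos",o["eef_pos"].round(4),"phi",phi.round(1),"grip",round(o["grip_width"],4),"F",o["ft_force"].round(1),"tilt",np.degrees(np.arccos(-R[2,2])).round(2))
ph=float(sys.argv[4]) if len(sys.argv)>4 else phi
print("to go now (mm):",((t-o["eef_pos"])@R*1000).round(1),"turn needed",round((phi-ph+180)%360-180,1))
a=np.radians(ph); Rn=np.array([[-np.sin(a),np.cos(a),0],[np.cos(a),np.sin(a),0],[0,0,-1]]).T
print("to go after the turn:",((t-o["eef_pos"])@Rn*1000).round(1))
E
python3 go.py .480 .255 .02 -10.5
```

```text
clock: 2.33
eef_pos: [0.4735, 0.2494, 0.1319]
tool_rot: [0.77, 0.638, -0.004, 0.0]
ft_force: [-1.8, -1.2, -0.1]
grip_width: 0.0519
t 2.33 pos [0.4735 0.2494 0.1319] phi -10.7 grip 0.0519 F [-1.8 -1.2 -0.1] tilt 0.44
to go now (mm): [  7.4   5.8 111.8] turn needed -0.2
to go after the turn: [  6.7   5.3 111.9]
```

```bash
python3 -m crank '[[[7,5,30,0,100],[0,0,30,0,100],[0,0,30,0,100],[0,0,22,0,100],[0,0,0,0,100]]]'; python3 go.py .480 .255 .02 -10.5; python3 look.py w2
```

```text
clock: 2.95
eef_pos: [0.4796, 0.2545, 0.0224]
tool_rot: [0.767, 0.642, -0.002, 0.001]
ft_force: [-0.3, 0.3, 0.6]
grip_width: 0.0518
t 2.95 pos [0.4796 0.2545 0.0224] phi -10.1 grip 0.0518 F [-0.3  0.3  0.6] tilt 0.23
to go now (mm): [0.6 0.3 2.4] turn needed 0.4
to go after the turn: [0.6 0.3 2.4]
t 2.95 pos [0.4796 0.2545 0.0224] phi -10.1 grip 0.05183536589556003 q [ 0.49  0.51 -0.19  0.88 -0.    2.24]
```

View pics/w2.png

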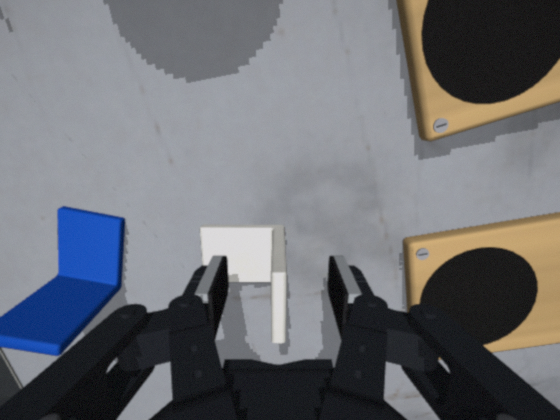

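The wall (u≈280, v 270–340) lies midway between the fingers, and the foot is to its left. I'm closing and lifting.

```bash
python3 -m crank '[[[0,0,0,0,255],[0,0,0,0,255],[0,0,0,0,255],[0,0,0,0,255],[0,0,0,0,255],[0,0,-20,0,255],[0,0,-40,0,255],[0,0,-20,0,255],[0,0,0,0,255]]]'; python3 go.py .6276 .0122 .06 -10.5; python3 look.py w3
```

```text
clock: 4.12
eef_pos: [0.4818, 0.2558, 0.1093]
tool_rot: [0.766, 0.642, 0.002, 0.002]
ft_force: [0.0, 0.4, 0.3]
grip_width: 0.0056
t 4.12 pos [0.4818 0.2558 0.1093] phi -10.1 grip 0.0056 F [0.  0.4 0.3] tilt 0.29
to go now (mm): [-214.3  186.    50.1] turn needed 0.4
to go after the turn: [-212.9  187.8   49.3]
t 4.125 pos [0.4818 0.2558 0.1093] phi -10.1 grip 0.005565596993405934 q [ 0.49  0.41 -0.09  1.07 -0.    2.24]
```

View pics/w3.png

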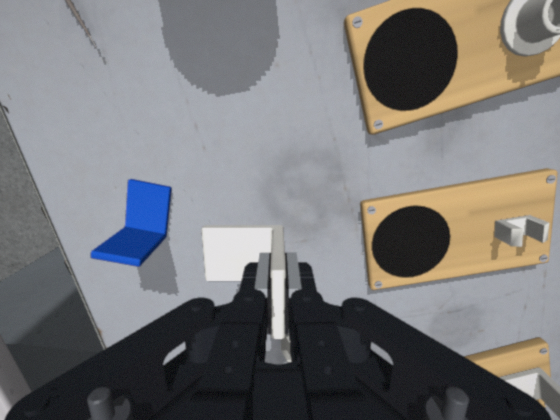

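```bash
python3 -m crank '[[[-43,37,0,0,255],[-43,37,0,0,255],[-43,37,0,0,255],[-43,37,0,0,255],[-42,37,0,0,255],[0,0,20,0,255],[0,0,20,0,255],[0,0,0,0,255],[0,0,0,0,255]]]'; python3 go.py .6276 .0122 .036 ; python3 look.py w4
```

```text
clock: 5.3
eef_pos: [0.624, 0.0046, 0.0529]
tool_rot: [0.766, 0.643, -0.007, -0.004]
ft_force: [0.0, -0.4, -0.4]
grip_width: 0.0057
t 5.3 pos [0.624  0.0046 0.0529] phi -9.9 grip 0.0057 F [ 0.  -0.4 -0.4] tilt 0.89
to go now (mm): [ 8.1  2.5 16.9] turn needed 0.0
to go after the turn: [ 8.1  2.3 16.9]
t 5.3 pos [0.624  0.0046 0.0529] phi -9.9 grip 0.0057231754711670165 q [ 0.01  0.62  0.1   1.07 -0.    1.75]
```

View pics/w4.png

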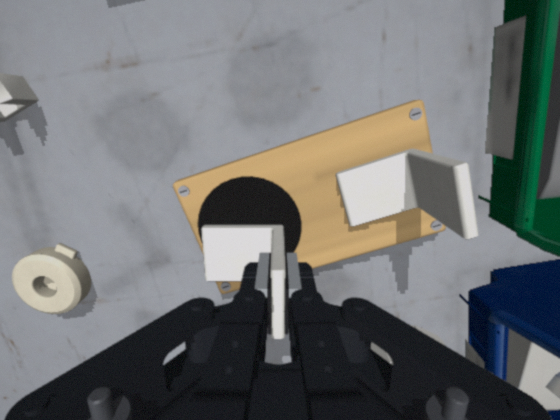

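```bash
cat > padfit.py <<'E'
from h import *
def padfit(n,x0,y0,x1,y1,vmax):
    c=dict(np.load(n+".npz")); m=(c["img"].max(2)<50).astype(np.uint8)
    P=[]
    for v in range(y0,vmax):
        us=np.where(m[v,x0:x1])[0]
        if len(us)>8: P+= [ray(c,x0+us[0]-.5,v,.012)[:2],ray(c,x0+us[-1]+.5,v,.012)[:2]]
    P=np.array(P); A=np.c_[2*P,np.ones(len(P))]; s=np.linalg.lstsq(A,(P**2).sum(1),rcond=None)[0]
    print("pad",s[:2].round(4),"r",np.sqrt(s[2]+s[:2]@s[:2]).round(4),len(P))
E
python3 -c "
from padfit import *
padfit('w4',190,170,310,300,224)"
```

```text
pad [0.6072 0.0166] r 0.0331 92
```

```bash
python3 -m crank '[[[9,2,8,0,255],[0,0,5,0,255],[0,0,3,0,255],[0,0,2,0,255],[0,0,0,0,255]]]'; python3 go.py .6278 .0129 .0345
```

```text
clock: 5.98
eef_pos: [0.6288, 0.0147, 0.0402]
tool_rot: [0.765, 0.644, -0.005, -0.002]
ft_force: [-0.6, -0.2, -0.7]
grip_width: 0.0056
t 5.97 pos [0.6288 0.0147 0.0402] phi -9.8 grip 0.0056 F [-0.6 -0.2 -0.7] tilt 0.58
to go now (mm): [-2.  -0.7  5.7] turn needed 0.0
to go after the turn: [-2.  -0.7  5.7]
```

```bash
python3 -m crank '[[[-2,-1,3,0,255],[0,0,3,0,255],[0,0,2,0,255],[0,0,0,0,255]]]'; python3 go.py .6278 .0129 .0345
```

```text
clock: 6.48
eef_pos: [0.6292, 0.0142, 0.0398]
tool_rot: [0.764, 0.645, -0.001, -0.0]
ft_force: [-0.1, -0.3, -0.5]
grip_width: 0.0053
t 6.47 pos [0.6292 0.0142 0.0398] phi -9.7 grip 0.0053 F [-0.1 -0.3 -0.5] tilt 0.14
to go now (mm): [-1.5 -1.1  5.3] turn needed 0.0
to go after the turn: [-1.5 -1.1  5.3]
```

```bash
python3 -m crank '[[[0,0,6,0,255],[0,0,0,0,255]]]'; python3 go.py .6278 .0129 .0345;python3 look.py w5
```

```text
clock: 6.72
eef_pos: [0.6308, 0.0142, 0.0406]
tool_rot: [0.764, 0.645, 0.001, 0.002]
ft_force: [-1.1, 0.2, 0.3]
grip_width: 0.0058
t 6.72 pos [0.6308 0.0142 0.0406] phi -9.7 grip 0.0058 F [-1.1  0.2  0.3] tilt 0.22
to go now (mm): [-1.8 -2.8  6.1] turn needed 0.0
to go after the turn: [-1.8 -2.7  6.1]
t 6.725 pos [0.6308 0.0142 0.0406] phi -9.7 grip 0.0058343408127698336 q [ 0.02  0.63  0.09  1.03 -0.    1.76]
```

View pics/w5.png

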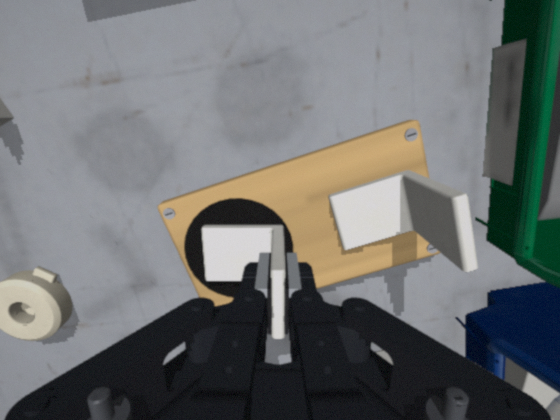

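```bash
cat > dep.py <<'E'
from h import *
def pts(n,x0,y0,x1,y1):
    c=dict(np.load(n+".npz")); dep=c["depth"]
    v,u=np.mgrid[y0:y1,x0:x1]; d=dep[y0:y1,x0:x1]
    P=np.stack([(u-c["cx"])/c["fx"]*d,(v-c["cy"])/c["fy"]*d,d],-1).reshape(-1,3)[d.ravel()>0]
    return (P-c["t"])@c["R"]
E
python3 -c "
from dep import *
for n,b in (('foot',(208,232,255,270)),('padd',(225,205,260,220)),('wood',(300,170,325,190)),('w3',0)):
    P=pts('w5',*b) if b else pts('w3',210,232,255,270); print(n,P.mean(0).round(4),P[:,2].std().round(4))
from workcell import bot
for i in range(3): print(bot.get_obs()['eef_pos'])
"
```

```text
foot [0.6045 0.0211 0.0207] 0.0063
padd [0.6145 0.041  0.0124] 0.0006
wood [0.6583 0.0532 0.0118] 0.0006
w3 [0.4561 0.2628 0.0895] 0.0065
[0.63109216 0.01417418 0.04052566]
[0.63109216 0.01417418 0.04052566]
[0.63109216 0.01417418 0.04052566]
```

```bash
python3 -c "
from dep import *
for n,e in (('w5',.0405),('w3',.1093),('w4',.0529),('w2',.0224)):
    P=pts(n,210,235,250,268); print(n,np.percentile(P[:,2],[10,50,90]).round(4),e-np.median(P[:,2]))
"
```

```text
w5 [0.0187 0.0194 0.0203] 0.02107158307209564
w3 [0.0874 0.0882 0.0889] 0.02114348723901134
w4 [0.0315 0.0323 0.0331] 0.02061064539002521
w2 [0.0057 0.0065 0.0328] 0.015865850218325966
```

Depth shows the foot top at 19.4 mm, so the bracket is already sitting on the board. I'm releasing it.

```bash
python3 -m crank '[[[0,0,0,0,120],[0,0,0,0,120],[0,0,0,0,120],[0,0,-20,0,120],[0,0,-40,0,120],[0,0,-40,0,120],[0,0,0,0,120]]]'; python3 go.py .4773 .1198 .004 16.4;python3 look.py w6
```

```text
clock: 7.65
eef_pos: [0.6287, 0.0143, 0.137]
tool_rot: [0.764, 0.645, -0.002, -0.001]
ft_force: [0.5, 0.4, 0.1]
grip_width: 0.0452
t 7.65 pos [0.6287 0.0143 0.137 ] phi -9.7 grip 0.0452 F [0.5 0.4 0.1] tilt 0.32
to go now (mm): [  78.7 -166.4  133.6] turn needed -26.1
to go after the turn: [ 144.  -115.5  133. ]
t 7.65 pos [0.6287 0.0143 0.137 ] phi -9.7 grip 0.04523534838152477 q [ 0.02  0.55  0.22  1.25 -0.    1.76]
```

View pics/w6.png

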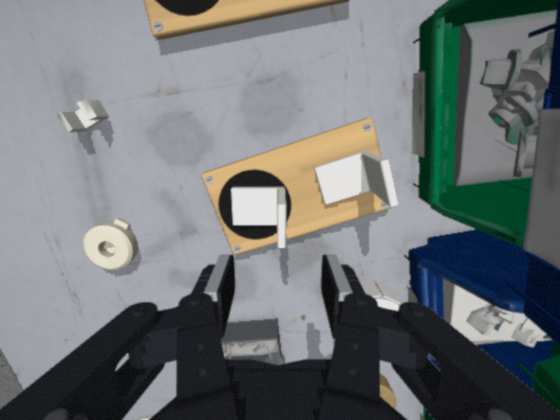

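Bracket is placed on the pad (foot 232–280, 187–226 within the dark disc), upright. Next is the clip.

```bash
python3 -m crank '[[[0,0,0,-8.7,80],[0,0,0,-8.7,80],[0,0,0,-8.7,80],[48,-39,0,0,80],[48,-39,0,0,80],[48,-39,20,0,80],[0,0,30,0,80],[0,0,0,0,80]]]'; python3 go.py .4773 .1198 .004 16.4; python3 look.py w7
```

```text
clock: 8.7
eef_pos: [0.4627, 0.1153, 0.0728]
tool_rot: [0.593, 0.805, -0.012, -0.013]
ft_force: [0.6, -0.9, 0.8]
grip_width: 0.0587
t 8.7 pos [0.4627 0.1153 0.0728] phi 17.2 grip 0.0587 F [ 0.6 -0.9  0.8] tilt 2.01
to go now (mm): [-0.5 17.6 68.2] turn needed 0.8
to go after the turn: [ 0.2 15.3 68.8]
t 8.7 pos [0.4627 0.1153 0.0728] phi 17.2 grip 0.058747520216142955 q [ 0.24  0.35 -0.28  0.97  0.    1.51]
```

View pics/w7.png

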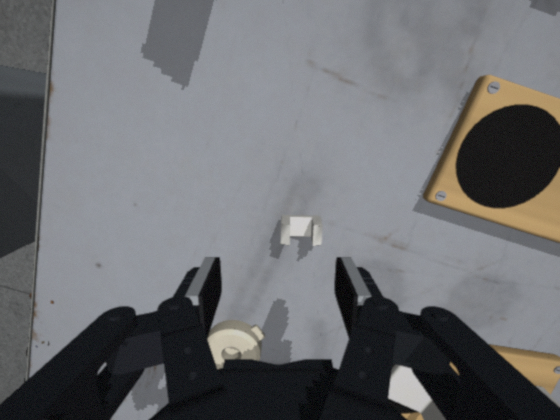

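```bash
python3 -m crank '[[[0,15,20,0,80],[0,0,25,0,80],[0,0,15,0,80],[0,0,7,0,80],[0,0,0,0,80]]]'; python3 go.py .4773 .1198 .004 16.4
```

```text
clock: 9.38
eef_pos: [0.4823, 0.1191, 0.0078]
tool_rot: [0.595, 0.804, -0.008, -0.01]
ft_force: [0.2, -0.4, -0.8]
grip_width: 0.0585
t 9.38 pos [0.4823 0.1191 0.0078] phi 17.0 grip 0.0585 F [ 0.2 -0.4 -0.8] tilt 1.5
to go now (mm): [ 2.1 -4.5  3.9] turn needed 0.6
to go after the turn: [ 2.  -4.6  3.8]
```

```bash
python3 -m crank '[[[2,-4,2,0,80],[0,0,0,0,140],[0,0,0,0,255],[0,0,0,0,255],[0,0,0,0,255],[0,0,0,0,255]]]'; python3 go.py .4773 .1198 .004 16.4;python3 look.py w8
```

```text
clock: 10.12
eef_pos: [0.4794, 0.1204, 0.0084]
tool_rot: [0.595, 0.804, -0.007, -0.009]
ft_force: [0.8, 0.0, 0.1]
grip_width: 0.0269
t 10.12 pos [0.4794 0.1204 0.0084] phi 17.0 grip 0.0269 F [0.8 0.  0.1] tilt 1.24
to go now (mm): [ 0.  -2.1  4.4] turn needed 0.6
to go after the turn: [ 0.  -2.2  4.4]
t 10.125 pos [0.4794 0.1204 0.0084] phi 17.0 grip 0.02690406700222019 q [ 0.24  0.46 -0.32  0.81  0.    1.52]
```

View pics/w8.png

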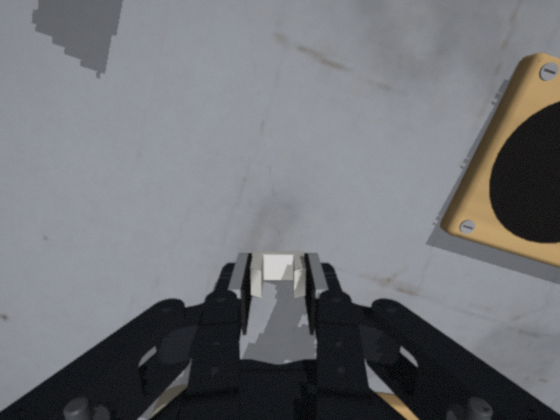

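The clip is held (between the pads at u 245–310, v 255–295). I'm lifting it and going to its pad.

```bash
python3 -m crank '[[[0,0,-30,0,255],[0,0,-30,0,255],[0,0,0,0,255]]]'; python3 go.py .5914 .2096 .035
```

```text
clock: 10.55
eef_pos: [0.48, 0.1202, 0.0689]
tool_rot: [0.595, 0.804, -0.008, -0.009]
ft_force: [-0.5, 0.0, -0.0]
grip_width: 0.0268
t 10.55 pos [0.48   0.1202 0.0689] phi 17.0 grip 0.0268 F [-0.5  0.  -0. ] tilt 1.38
to go now (mm): [ 52.7 133.4  31.1] turn needed 0.0
to go after the turn: [ 52.9 132.7  33.9]
```

```bash
python3 -m crank '[[[18,44,0,0,255],[18,45,0,0,255],[17,44,0,0,255],[0,0,15,0,255],[0,0,15,0,255],[0,0,0,0,255],[0,0,0,0,255]]]'; python3 go.py .5914 .2096 .021; python3 look.py w9
```

```text
clock: 11.42
eef_pos: [0.5861, 0.2082, 0.0263]
tool_rot: [0.596, 0.803, -0.014, -0.013]
ft_force: [0.4, -0.7, 0.1]
grip_width: 0.0272
t 11.43 pos [0.5861 0.2082 0.0263] phi 16.9 grip 0.0272 F [ 0.4 -0.7  0.1] tilt 2.2
to go now (mm): [-0.3  5.7  5.1] turn needed 0.0
to go after the turn: [-0.2  5.5  5.3]
t 11.425 pos [0.5861 0.2082 0.0263] phi 16.9 grip 0.027236669447818537 q [0.34 0.66 0.1  1.05 0.01 1.61]
```

View pics/w9.png

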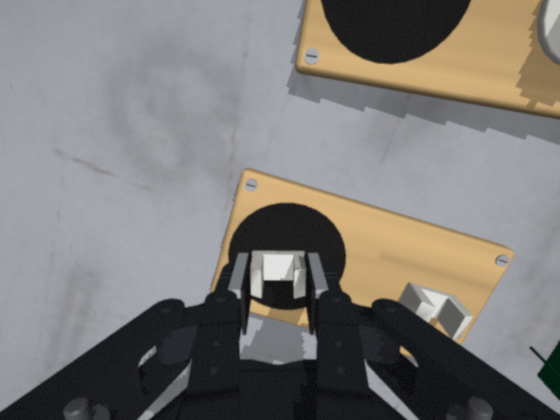

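```bash
python3 -m crank '[[[0,5,3,0,255],[0,0,4,0,255],[0,0,3,0,255]]]'; python3 go.py .5914 .2096 .021; python3 look.py w10; python3 -c "
from dep import *
for n in ('w8','w9','w10'):
    P=pts(n,268,258,290,274); print(n,np.percentile(P[:,2],[10,50,90]).round(4))"
```

```text
clock: 11.85
eef_pos: [0.5916, 0.2094, 0.0197]
tool_rot: [0.596, 0.803, -0.012, -0.012]
ft_force: [-7.7, -2.8, 19.3]
grip_width: 0.0269
t 11.85 pos [0.5916 0.2094 0.0197] phi 16.8 grip 0.0269 F [-7.7 -2.8 19.3] tilt 2.0
to go now (mm): [ 0.2 -0.2 -1.3] turn needed 0.0
to go after the turn: [ 0.2 -0.1 -1.3]
t 11.85 pos [0.5916 0.2094 0.0197] phi 16.8 grip 0.026862565887084355 q [0.34 0.67 0.11 1.04 0.01 1.61]
w8 [0.0044 0.0053 0.006 ]
w9 [0.0224 0.0231 0.0238]
w10 [0.0159 0.0167 0.0173]
```

Contact is 19 N and the floor of the U is at 17 mm (12 + 6), so the clip is seated at the right height. I'm releasing it.

```bash
python3 -m crank '[[[0,0,-1,0,130],[0,0,0,0,130],[0,0,0,0,130],[0,0,-20,0,130],[0,0,-40,0,130],[0,0,-50,0,100],[0,0,0,0,80]]]'; python3 go.py .457 -.0005 .004 -44;python3 look.py w11
```

```text
clock: 12.78
eef_pos: [0.5949, 0.2098, 0.1316]
tool_rot: [0.596, 0.803, -0.013, -0.013]
ft_force: [0.2, -0.4, 0.4]
grip_width: 0.0585
t 12.78 pos [0.5949 0.2098 0.1316] phi 16.8 grip 0.0585 F [ 0.2 -0.4  0.4] tilt 2.17
to go now (mm): [-162.1 -187.9  133.9] turn needed 60.8
to go after the turn: [-247.1   46.9  127.6]
t 12.775 pos [0.5949 0.2098 0.1316] phi 16.8 grip 0.05850886282287871 q [0.34 0.58 0.26 1.29 0.01 1.61]
```

View pics/w11.png

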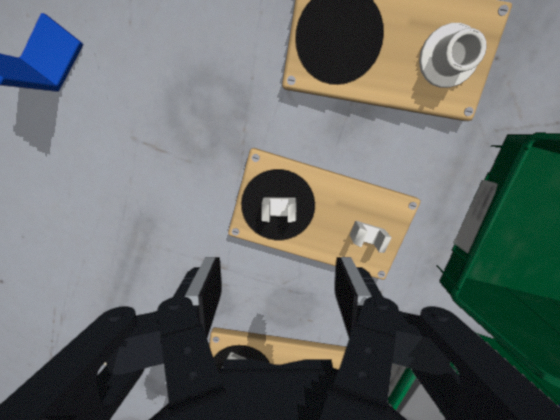

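Clip stands on its pad (≈(279,209), disc centre ≈(278,205)). Next is the chain drive.

```bash
python3 -m crank '[[[-40,-47,0,0,30],[-41,-47,0,0,30],[-41,-47,0,0,30],[-40,-47,0,0,30],[0,0,0,10,30],[0,0,0,10,30],[0,0,0,10,30],[0,0,0,10,30],[0,0,0,10,30],[0,0,0,10,30],[0,0,20,0,30],[0,0,0,0,30]]]'; python3 go.py .457 -.0005 .004 -44;python3 look.py w12
```

```text
clock: 14.32
eef_pos: [0.4406, -0.0049, 0.095]
tool_rot: [0.924, 0.38, -0.039, -0.011]
ft_force: [-0.7, -0.2, -0.3]
grip_width: 0.0754
t 14.32 pos [ 0.4406 -0.0049  0.095 ] phi -45.4 grip 0.0754 F [-0.7 -0.2 -0.3] tilt 4.68
to go now (mm): [20.6 12.9 89.3] turn needed -1.4
to go after the turn: [14.6  8.7 91. ]
t 14.325 pos [ 0.4406 -0.0049  0.095 ] phi -45.4 grip 0.07537989751779672 q [-0.    0.3  -0.3   1.05 -0.01  2.36]
```

View pics/w12.png

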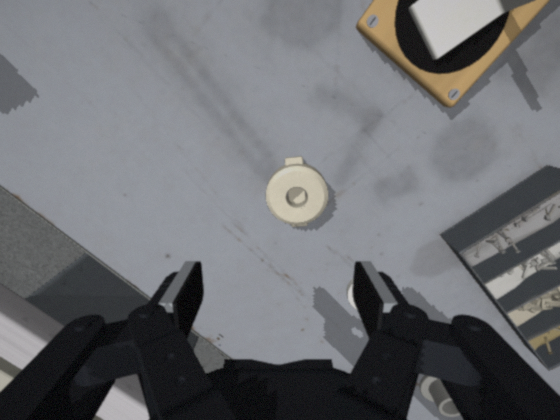

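```bash
cat > tl.py <<'E'
from workcell import bot
from h import *
o=bot.get_obs();R=quatR(o["tool_rot"]);q=o["joint_pos"]
print("tool z tilt radial/tang deg", np.degrees(R[:2,2]).round(2),"q",q.round(3),"pitch",np.degrees(q[1]-q[2]+q[3]-np.pi/2).round(2),o["eef_pos"].round(4))
E
python3 tl.py
python3 -m crank '[[[0,0,-60,0,30],[0,0,0,0,30]]]' >/dev/null; python3 tl.py
python3 -m crank '[[[0,0,60,0,30],[0,0,0,0,30]]]' >/dev/null; python3 tl.py
python3 -m crank '[[[40,-40,0,0,30],[0,0,0,0,30]]]'>/dev/null; python3 tl.py
python3 -m crank '[[[-40,40,0,0,30],[0,0,0,0,30]]]'>/dev/null; python3 tl.py
```

```text
tool z tilt radial/tang deg [-4.52 -0.58] q [-0.004  0.298 -0.297  1.055 -0.01   2.358] pitch 4.52 [ 0.4416 -0.0049  0.0959]
tool z tilt radial/tang deg [-4.65 -0.58] q [-0.003  0.248 -0.19   1.214 -0.01   2.359] pitch 4.66 [ 0.4459 -0.0043  0.1566]
tool z tilt radial/tang deg [-4.49 -0.58] q [-0.004  0.297 -0.295  1.057 -0.01   2.357] pitch 4.49 [ 0.4418 -0.0048  0.0968]
tool z tilt radial/tang deg [-4.26 -0.54] q [ 1.180e-01  3.030e-01 -2.800e-01  1.063e+00 -1.000e-03  2.481e+00] pitch 4.3 [0.4447 0.0527 0.099 ]
tool z tilt radial/tang deg [-3.94 -0.62] q [-0.003  0.293 -0.282  1.064 -0.011  2.356] pitch 3.94 [ 0.4474 -0.0049  0.1029]
```

```bash
python3 -m crank '[[[40,40,0,0,30],[0,0,0,0,30]]]' >/dev/null; python3 tl.py
python3 -m crank '[[[-40,-40,0,0,30],[0,0,0,0,30]]]' >/dev/null; python3 tl.py
python3 -m crank '[[[0,0,-60,0,30]]]'>/dev/null; python3 tl.py
python3 -m crank '[[[0,0,60,0,30]]]'>/dev/null; python3 tl.py
```

```text
tool z tilt radial/tang deg [-3.99 -0.59] q [-0.006  0.398 -0.133  1.109 -0.011  2.356] pitch 3.99 [ 0.5045 -0.0061  0.1001]
tool z tilt radial/tang deg [-4.29 -0.58] q [-0.006  0.293 -0.281  1.072 -0.011  2.357] pitch 4.29 [ 0.445  -0.0058  0.1035]
tool z tilt radial/tang deg [-4.78 -0.57] q [-0.004  0.246 -0.18   1.229 -0.01   2.358] pitch 4.78 [ 0.446  -0.0051  0.1614]
tool z tilt radial/tang deg [-3.34 -0.58] q [-0.005  0.285 -0.268  1.076 -0.01   2.357] pitch 3.34 [ 0.4522 -0.0056  0.1113]
```

```bash
python3 go.py .457 -.0005 .004 -45; python3 -m crank '[[[4,3,30,0,30],[0,0,30,0,30],[0,0,20,0,30],[0,0,15,0,30],[0,0,0,0,30]]]'>/dev/null; python3 tl.py;  python3 go.py .457 -.0005 .004 -45; python3 look.py w13
```

```text
t 16.12 pos [ 0.4522 -0.0056  0.1113] phi -45.4 grip 0.0754 F [ 1.6 -0.  -1.5] tilt 3.4
to go now (mm): [ 12.2   3.4 106.8] turn needed -0.4
to go after the turn: [  7.   -0.2 107.3]
tool z tilt radial/tang deg [-2.95 -0.56] q [-0.005  0.407 -0.384  0.832 -0.01   2.357] pitch 2.94 [ 0.4554 -0.0053  0.017 ]
t 16.75 pos [ 0.4554 -0.0053  0.017 ] phi -45.3 grip 0.0753 F [0.2 0.4 1. ] tilt 3.0
to go now (mm): [ 5.1 -1.9 12.8] turn needed -0.3
to go after the turn: [ 4.6 -2.2 13. ]
t 16.75 pos [ 0.4554 -0.0053  0.017 ] phi -45.3 grip 0.07533825502459586 q [-0.    0.41 -0.38  0.83 -0.01  2.36]
```

View pics/w13.png

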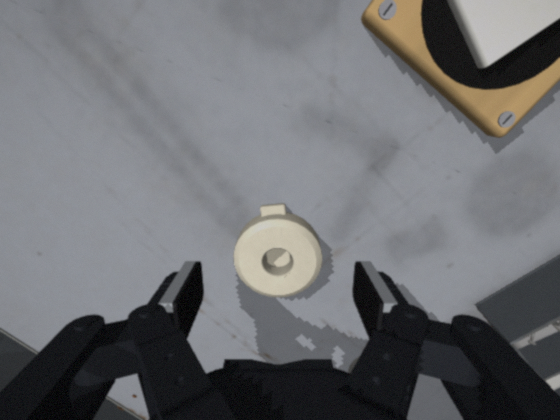

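```bash
python3 -m crank '[[[5,-1,10,0,30],[0,0,5,0,30],[0,0,0,0,255],[0,0,0,0,255],[0,0,0,0,255],[0,0,0,0,255]]]'; python3 tl.py; python3 look.py w14
```

```text
clock: 17.55
eef_pos: [0.4615, -0.0008, 0.0049]
tool_rot: [0.925, 0.38, -0.022, -0.004]
ft_force: [-0.3, 0.5, -0.9]
grip_width: 0.044
tool z tilt radial/tang deg [-2.48 -0.56] q [ 0.005  0.429 -0.387  0.797 -0.01   2.366] pitch 2.49 [ 0.4615 -0.0008  0.0049]
t 17.55 pos [ 0.4615 -0.0008  0.0049] phi -45.3 grip 0.044043635220194895 q [ 0.    0.43 -0.39  0.8  -0.01  2.37]
```

View pics/w14.png

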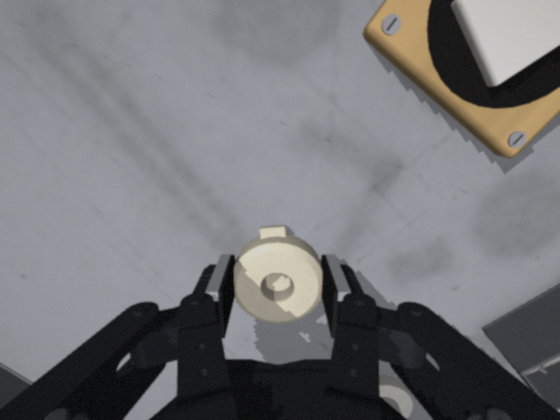

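```bash
python3 -m crank '[[[0,0,-30,0,255],[0,0,-50,0,255],[0,0,-50,0,255],[0,0,0,0,255]]]'; python3 tl.py; python3 go.py .5955 -.3805 .05; python3 look.py w15; python3 -c "
from dep import *
P=pts('w15',0,0,560,230); Q=P[(P[:,0]>.45)&(P[:,0]<.66)&(P[:,1]<-.1)&(P[:,1]>-.35)]; print(len(Q),np.percentile(Q[:,2],[50,90,99,100]) if len(Q) else '')"
```

```text
clock: 18.1
eef_pos: [0.4663, 0.0004, 0.1371]
tool_rot: [0.925, 0.38, -0.024, -0.004]
ft_force: [0.3, -0.2, -1.3]
grip_width: 0.0442
tool z tilt radial/tang deg [-2.69 -0.56] q [ 0.007  0.276 -0.204  1.138 -0.01   2.369] pitch 2.69 [4.663e-01 4.000e-04 1.371e-01]
t 18.1 pos [4.663e-01 4.000e-04 1.371e-01] phi -45.3 grip 0.0442 F [ 0.3 -0.2 -1.3] tilt 2.75
to go now (mm): [-172.7  363.8   84.7] turn needed 0.0
to go after the turn: [-176.   361.7   87.1]
t 18.1 pos [4.663e-01 4.000e-04 1.371e-01] phi -45.3 grip 0.04418748580012103 q [ 0.01  0.28 -0.2   1.14 -0.01  2.37]
10048 [0.00031119 0.02612285 0.06276412 0.08076923]
```

View pics/w15.png

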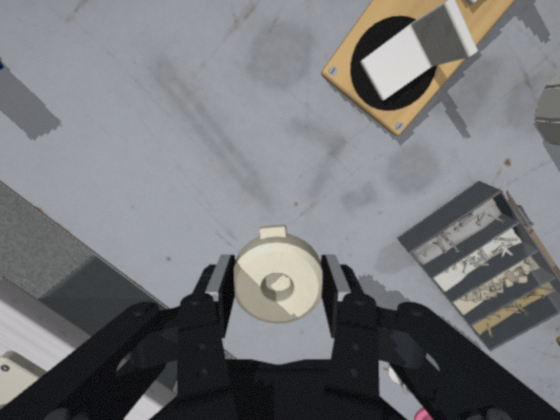

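```bash
python3 -m crank '[[[-21,45,0,0,255],[-21,45,0,0,255],[-21,45,0,0,255],[-22,46,0,0,255],[-22,46,0,0,255],[-22,45,0,0,255],[-22,45,0,0,255],[-22,45,0,0,255],[0,0,30,0,255],[0,0,30,0,255],[0,0,0,0,255]]]'; python3 tl.py; python3 go.py .5955 -.3805 .035; python3 look.py w16
```

```text
clock: 19.52
eef_pos: [0.5841, -0.3855, 0.0408]
tool_rot: [0.924, 0.381, -0.037, -0.019]
ft_force: [-0.7, 0.9, -1.1]
grip_width: 0.0444
tool z tilt radial/tang deg [-4.82  0.42] q [-0.567  0.823  0.458  1.282 -0.039  1.793] pitch 4.29 [ 0.5841 -0.3855  0.0408]
t 19.52 pos [ 0.5841 -0.3855  0.0408] phi -45.2 grip 0.0444 F [-0.7  0.9 -1.1] tilt 4.84
to go now (mm): [11.9  4.8  4.9] turn needed 0.0
to go after the turn: [11.6  4.4  5.8]
t 19.525 pos [ 0.5841 -0.3855  0.0408] phi -45.2 grip 0.04444150800421288 q [-0.57  0.82  0.46  1.28 -0.04  1.79]
```

View pics/w16.png

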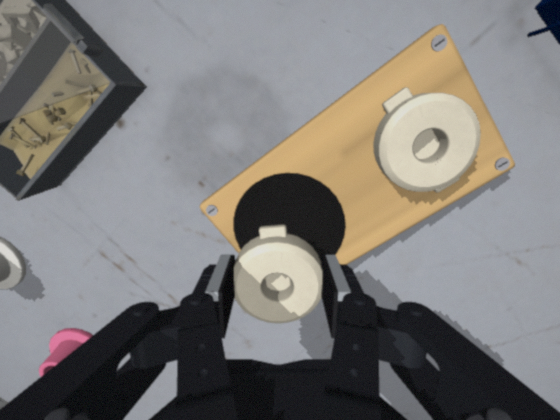

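```bash
python3 -c "
from padfit import *; from dep import *
padfit('w16',228,170,352,300,224)
P=pts('w16',240,230,320,325); zt=np.percentile(P[:,2],50); Q=P[abs(P[:,2]-zt)<.006]; print(zt,cv2.minEnclosingCircle((Q[:,:2]*1000).astype(np.float32)),Q.mean(0))"
```

```text
pad [ 0.5962 -0.3796] r 0.033 100
0.049950343879250805 ((581.3982543945312, -387.6159973144531), 24.566381454467773) [ 0.58439442 -0.38617649  0.05022105]
```

```bash
python3 -m crank '[[[9,3,3,0,255],[8,3,8,0,255],[0,0,10,0,255],[0,0,5,0,255],[0,0,0,0,255]]]'; python3 tl.py; python3 go.py .5955 -.3805 .018; python3 look.py w17;python3 -c "
from dep import *
P=pts('w17',240,230,320,325); zt=np.percentile(P[:,2],50); Q=P[abs(P[:,2]-zt)<.006]; print(zt,cv2.minEnclosingCircle((Q[:,:2]*1000).astype(np.float32)),Q.mean(0))"
```

```text
clock: 20.2
eef_pos: [0.6032, -0.3771, 0.0176]
tool_rot: [0.923, 0.382, -0.035, -0.016]
ft_force: [0.1, -0.4, -0.8]
grip_width: 0.0444
tool z tilt radial/tang deg [-4.37  0.14] q [-0.543  0.859  0.468  1.247 -0.037  1.814] pitch 3.82 [ 0.6032 -0.3771  0.0176]
t 20.2 pos [ 0.6032 -0.3771  0.0176] phi -45.1 grip 0.0444 F [ 0.1 -0.4 -0.8] tilt 4.38
to go now (mm): [-7.9 -3.1  0.2] turn needed 0.0
to go after the turn: [-7.9 -3.1 -0.4]
t 20.2 pos [ 0.6032 -0.3771  0.0176] phi -45.1 grip 0.04442664388843535 q [-0.54  0.86  0.47  1.25 -0.04  1.81]
0.026750657078485167 ((600.4203491210938, -378.88177490234375), 24.55661964416504) [ 0.60347175 -0.37773238  0.02697112]
```

View pics/w17.png

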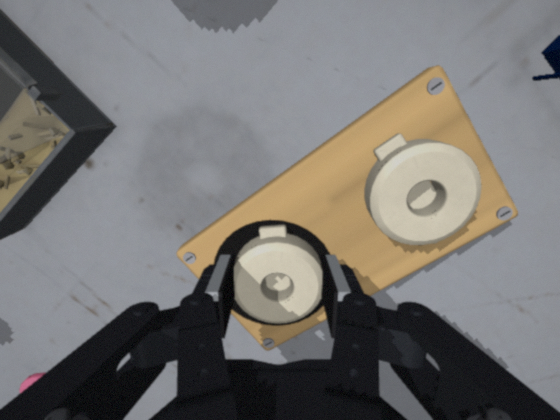

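The puck's top is at 26.8 mm (27 expected) and it's about 4.5 mm off centre, which is within tolerance. I'm releasing it.

```bash
python3 -m crank '[[[0,0,0,0,40],[0,0,0,0,40],[0,0,0,0,40],[0,0,-20,0,40],[0,0,0,0,40],[0,0,-50,0,60],[0,0,0,0,60],[0,0,-50,0,60],[0,0,0,0,60]]]'; python3 tl.py; python3 go.py .42 -.253 .01; python3 look.py w18
```

```text
clock: 21.38
eef_pos: [0.6102, -0.3772, 0.1363]
tool_rot: [0.923, 0.382, -0.036, -0.018]
ft_force: [-0.1, -0.8, 0.5]
grip_width: 0.0655
tool z tilt radial/tang deg [-4.65  0.32] q [-0.538  0.81   0.685  1.518 -0.037  1.821] pitch 4.16 [ 0.6102 -0.3772  0.1363]
t 21.38 pos [ 0.6102 -0.3772  0.1363] phi -45.2 grip 0.0655 F [-0.1 -0.8  0.5] tilt 4.67
to go now (mm): [ -39.7 -214.   142. ] turn needed 0.0
to go after the turn: [ -47.3 -222.2  126.3]
t 21.375 pos [ 0.6102 -0.3772  0.1363] phi -45.2 grip 0.06554279737436984 q [-0.54  0.81  0.69  1.52 -0.04  1.82]
```

View pics/w18.png

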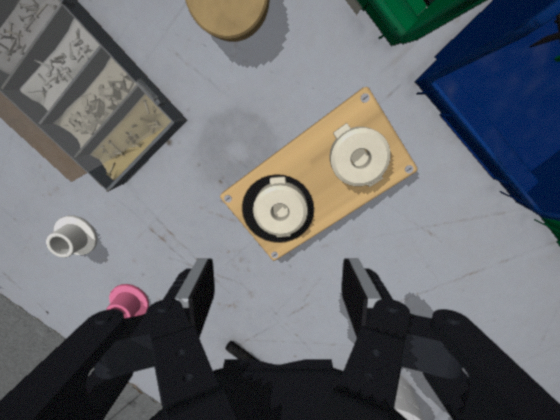

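```bash
python3 -m crank '[[[-10,-50,0,0,60],[-10,-50,0,0,60],[-10,-50,10,0,60],[-10,-50,10,0,60],[0,0,30,0,60],[0,0,30,0,60],[0,0,0,0,60]]]'; python3 tl.py; python3 go.py .42 -.253 .01; python3 look.py w19
```

```text
clock: 22.3
eef_pos: [0.4161, -0.2527, 0.0503]
tool_rot: [0.923, 0.382, -0.047, -0.032]
ft_force: [0.1, -0.2, -0.4]
grip_width: 0.0653
tool z tilt radial/tang deg [-6.34  1.32] q [-0.524  0.451 -0.204  1.023 -0.035  1.835] pitch 6.17 [ 0.4161 -0.2527  0.0503]
t 22.3 pos [ 0.4161 -0.2527  0.0503] phi -45.2 grip 0.0653 F [ 0.1 -0.2 -0.4] tilt 6.49
to go now (mm): [ 5.   6.7 39.6] turn needed 0.0
to go after the turn: [ 2.5  2.9 40.3]
t 22.3 pos [ 0.4161 -0.2527  0.0503] phi -45.2 grip 0.0652709865132764 q [-0.52  0.45 -0.2   1.02 -0.04  1.84]
```

View pics/w19.png

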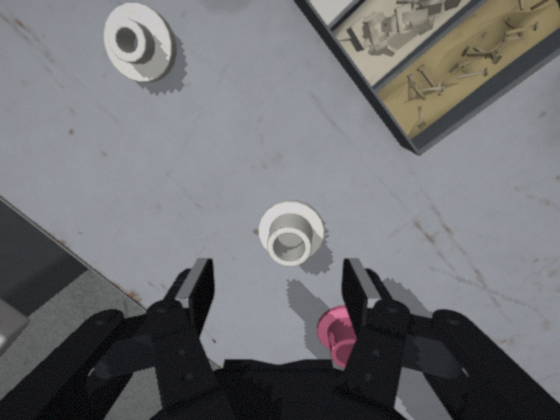

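```bash
python3 -m crank '[[[0,0,-60,0,60],[0,0,0,0,60],[0,0,30,0,60],[0,0,30,0,60],[0,0,0,0,60],[0,0,-60,0,60],[0,0,0,0,60],[0,0,30,0,60],[0,0,30,0,60],[0,0,0,0,60]]]'; python3 tl.py;python3 look.py w20; python3 -c "
from dep import *
P=pts('w20',200,150,360,320); 
for lo,hi in ((.005,.011),(.023,.03)):
    Q=P[(P[:,2]>lo)&(P[:,2]<hi)&(np.hypot(P[:,0]-.42,P[:,1]+.253)<.035)]; print(len(Q),Q.mean(0).round(4),cv2.minEnclosingCircle((Q[:,:2]*1000).astype(np.float32)))"
```

```text
clock: 23.6
eef_pos: [0.4257, -0.2581, 0.0609]
tool_rot: [0.923, 0.382, -0.041, -0.024]
ft_force: [0.2, -0.4, -0.0]
grip_width: 0.0651
tool z tilt radial/tang deg [-5.34  0.75] q [-0.523  0.442 -0.183  1.033 -0.035  1.836] pitch 5.0 [ 0.4257 -0.2581  0.0609]
t 23.6 pos [ 0.4257 -0.2581  0.0609] phi -45.2 grip 0.06507038662215008 q [-0.52  0.44 -0.18  1.03 -0.04  1.84]
735 [ 0.4223 -0.2533  0.0065] ((420.36126708984375, -254.30043029785156), 21.892255783081055)
705 [ 0.4202 -0.2543  0.0251] ((419.5789794921875, -254.7503662109375), 13.947723388671875)
```

View pics/w20.png

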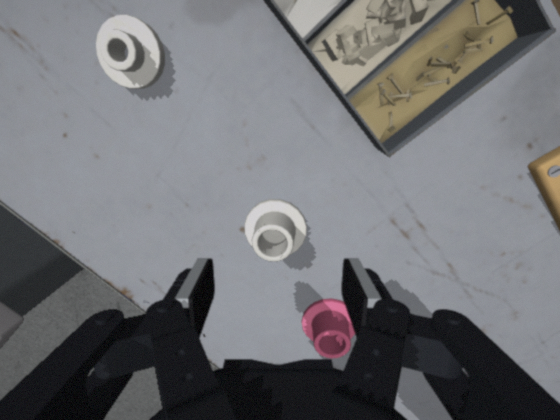

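```bash
python3 -m crank '[[[0,0,-60,0,60],[0,0,0,0,60],[0,0,-60,0,60],[0,0,0,0,60],[0,0,60,0,60],[0,0,60,0,60],[0,0,-60,0,60],[0,0,0,0,60],[0,0,-60,0,60],[0,0,0,0,60],[0,0,60,0,60],[0,0,60,0,60]]]'; python3 tl.py; python3 go.py .420 -.2545 .009
```

```text
clock: 25.15
eef_pos: [0.4214, -0.2555, 0.0569]
tool_rot: [0.923, 0.382, -0.041, -0.024]
ft_force: [0.6, -0.3, -0.9]
grip_width: 0.065
tool z tilt radial/tang deg [-5.4   0.78] q [-0.523  0.439 -0.2    1.02  -0.035  1.835] pitch 5.08 [ 0.4214 -0.2555  0.0569]
t 25.15 pos [ 0.4214 -0.2555  0.0569] phi -45.2 grip 0.065 F [ 0.6 -0.3 -0.9] tilt 5.47
to go now (mm): [ 2.4  1.9 47.8] turn needed 0.0
to go after the turn: [-0.3 -1.7 47.9]
```

```bash
python3 -m crank '[[[0,0,-60,0,60],[0,0,0,0,60],[12,50,0,0,60],[12,50,0,0,60],[12,50,0,0,60],[0,0,0,0,60]]]'; python3 tl.py;  python3 -m crank '[[[-6,-25,0,0,60],[0,0,0,0,60],[-6,-25,0,0,60],[0,0,0,0,60],[-6,-25,0,0,60],[0,0,0,0,60],[-6,-25,0,0,60],[0,0,0,0,60],[-6,-25,0,0,60],[0,0,0,0,60],[-6,-25,0,0,60],[0,0,0,0,60]]]'; python3 tl.py
```

```text
clock: 25.9
eef_pos: [0.5439, -0.3292, 0.0787]
tool_rot: [0.922, 0.382, -0.054, -0.041]
ft_force: [-0.2, 0.3, 0.3]
grip_width: 0.0656
tool z tilt radial/tang deg [-7.52  2.01] q [-0.527  0.709  0.337  1.33  -0.036  1.832] pitch 7.54 [ 0.5439 -0.3292  0.0787]
clock: 27.4
eef_pos: [0.4256, -0.256, 0.1008]
tool_rot: [0.923, 0.382, -0.046, -0.031]
ft_force: [0.2, -0.8, 0.2]
grip_width: 0.0651
tool z tilt radial/tang deg [-6.27  1.27] q [-0.52   0.411 -0.116  1.151 -0.035  1.839] pitch 6.08 [ 0.4256 -0.256   0.1008]
```

```bash
python3 -m crank '[[[-1,-2,12,0,60],[0,0,0,0,60],[0,0,12,0,60],[0,0,0,0,60],[0,0,12,0,60],[0,0,0,0,60],[0,0,12,0,60],[0,0,0,0,60]]]'; python3 tl.py
python3 -m crank '[[[-4,-24,0,0,60],[0,0,0,0,60],[-4,-24,0,0,60],[0,0,0,0,60]]]'; python3 tl.py
python3 -m crank '[[[4,24,0,0,60],[0,0,0,0,60],[4,24,0,0,60],[0,0,0,0,60]]]'; python3 tl.py
```

```text
clock: 28.4
eef_pos: [0.4216, -0.2565, 0.049]
tool_rot: [0.923, 0.382, -0.045, -0.03]
ft_force: [0.5, -0.1, 0.3]
grip_width: 0.0654
tool z tilt radial/tang deg [-6.11  1.18] q [-0.525  0.46  -0.192  1.021 -0.036  1.834] pitch 5.89 [ 0.4216 -0.2565  0.049 ]
clock: 28.9
eef_pos: [0.384, -0.2292, 0.0544]
tool_rot: [0.923, 0.382, -0.044, -0.028]
ft_force: [-0.2, -0.9, -0.1]
grip_width: 0.0652
tool z tilt radial/tang deg [-5.89  1.04] q [-0.515  0.373 -0.316  0.98  -0.035  1.845] pitch 5.65 [ 0.384  -0.2292  0.0544]
clock: 29.4
eef_pos: [0.4279, -0.2605, 0.0509]
tool_rot: [0.923, 0.382, -0.042, -0.026]
ft_force: [0.3, 0.0, -0.2]
grip_width: 0.0651
tool z tilt radial/tang deg [-5.58  0.86] q [-0.525  0.462 -0.181  1.02  -0.036  1.834] pitch 5.27 [ 0.4279 -0.2605  0.0509]
```

```bash
python3 -m crank '[[[0,0,0,-10.4,100],[0,0,0,-10.4,100],[0,0,0,-10.4,100],[0,0,0,-10.4,100],[0,0,0,-10.4,100],[0,0,0,-10.4,100],[0,0,0,-10.4,100],[0,0,0,-10.4,100],[0,0,0,-10.4,100],[0,0,0,-10.4,100],[0,0,0,0,100]]]'; python3 tl.py; python3 go.py .420 -.2545 .009
```

```text
clock: 30.78
eef_pos: [0.418, -0.2538, 0.0501]
tool_rot: [0.24, 0.969, -0.002, -0.056]
ft_force: [0.3, 0.0, -0.4]
grip_width: 0.052
tool z tilt radial/tang deg [-6.3   1.31] q [-0.524  0.454 -0.199  1.024 -0.035 -0.037] pitch 6.12 [ 0.418  -0.2538  0.0501]
t 30.77 pos [ 0.418  -0.2538  0.0501] phi 62.3 grip 0.052 F [ 0.3  0.  -0.4] tilt 6.44
to go now (mm): [-6.5  1.6 40.6] turn needed 0.0
to go after the turn: [-2.1  0.3 41.1]
```

```bash
python3 -m crank '[[[-3,1,12,0,100],[0,0,0,0,100],[-3,1,12,0,100],[0,0,0,0,100],[0,0,12,0,100],[0,0,0,0,100]]]'; python3 tl.py; python3 go.py .420 -.2545 .010; python3 look.py w21
```

```text
clock: 31.52
eef_pos: [0.4191, -0.2532, 0.0102]
tool_rot: [0.243, 0.968, -0.002, -0.057]
ft_force: [-0.1, 0.6, -0.3]
grip_width: 0.0518
tool z tilt radial/tang deg [-6.42  1.38] q [-0.522  0.509 -0.235  0.937 -0.035 -0.029] pitch 6.27 [ 0.4191 -0.2532  0.0102]
t 31.52 pos [ 0.4191 -0.2532  0.0102] phi 62.0 grip 0.0518 F [-0.1  0.6 -0.3] tilt 6.58
to go now (mm): [-1.4 -0.7  0.1] turn needed 0.0
to go after the turn: [-1.4 -0.7  0.2]
t 31.525 pos [ 0.4191 -0.2532  0.0102] phi 62.0 grip 0.05184919332393201 q [-0.52  0.51 -0.23  0.94 -0.03 -0.03]
```

View pics/w21.png

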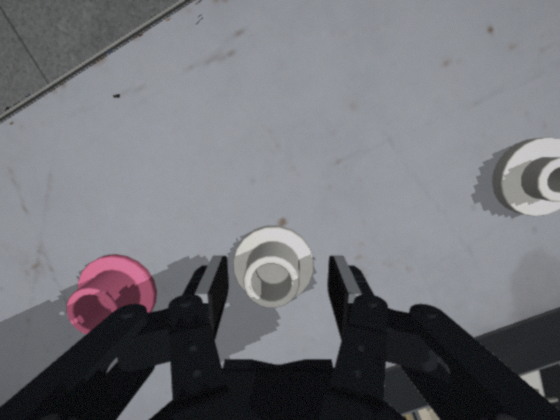

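White cap is centred between the fingers (collar (272,281)); pink one is clear at left. I'm closing and lifting gently.

```bash
python3 -m crank '[[[0,0,0,0,255],[0,0,0,0,255],[0,0,0,0,255],[0,0,0,0,255],[0,0,-15,0,255],[0,0,0,0,255],[0,0,-20,0,255],[0,0,-20,0,255],[0,0,-20,0,255],[0,0,-20,0,255],[0,0,0,0,255]]]'; python3 tl.py; python3 go.py .598 .353 .12; python3 look.py w22
```

```text
clock: 32.95
eef_pos: [0.4314, -0.2563, 0.1103]
tool_rot: [0.243, 0.969, -0.002, -0.055]
ft_force: [0.5, 0.0, -0.4]
grip_width: 0.025
tool z tilt radial/tang deg [-6.18  1.26] q [-0.515  0.41  -0.089  1.177 -0.034 -0.022] pitch 6.01 [ 0.4314 -0.2563  0.1103]
t 32.95 pos [ 0.4314 -0.2563  0.1103] phi 61.9 grip 0.025 F [ 0.5  0.  -0.4] tilt 6.32
to go now (mm): [141.8 615.4 -14.3] turn needed 0.0
to go after the turn: [139.5 616.   -9.7]
t 32.95 pos [ 0.4314 -0.2563  0.1103] phi 61.9 grip 0.025014669454270756 q [-0.52  0.41 -0.09  1.18 -0.03 -0.02]
```

View pics/w22.png

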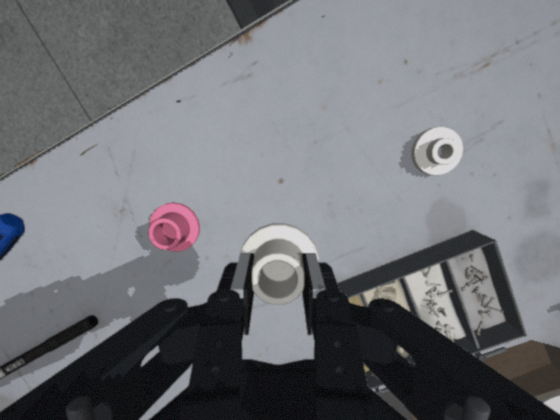

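```bash
python3 -m crank '[[[7,31,-1,0,255],[7,31,-1,0,255],[7,31,-1,0,255],[7,31,0,0,255],[7,31,0,0,255],[7,31,0,0,255],[7,31,0,0,255],[7,31,0,0,255],[7,31,0,0,255],[7,31,0,0,255],[0,0,0,0,255]]]'; python3 tl.py; python3 go.py .598 .353 .12
```

```text
clock: 34.38
eef_pos: [0.5087, 0.0603, 0.0959]
tool_rot: [0.244, 0.967, -0.004, -0.067]
ft_force: [0.1, 0.5, -0.4]
grip_width: 0.025
tool z tilt radial/tang deg [-7.55  1.47] q [ 0.095  0.461 -0.053  1.186  0.038  0.587] pitch 7.4 [0.5087 0.0603 0.0959]
t 34.38 pos [0.5087 0.0603 0.0959] phi 61.8 grip 0.025 F [ 0.1  0.5 -0.4] tilt 7.71
to go now (mm): [ 63.6 299.  -28.1] turn needed 0.0
to go after the turn: [ 59.4 300.2 -24.1]
```

```bash
python3 -m crank '[[[5,25,-3,0,255],[5,25,-3,0,255],[5,25,-2,0,255],[5,25,-2,0,255],[5,25,-2,0,255],[5,25,0,0,255],[5,25,0,0,255],[5,25,0,0,255],[5,25,0,0,255],[5,25,0,0,255],[5,25,0,0,255],[0,0,0,0,255]]]'; python3 tl.py; python3 go.py .598 .353 .05; python3 look.py w23
```

```text
clock: 35.88
eef_pos: [0.5877, 0.3208, 0.0866]
tool_rot: [0.25, 0.965, -0.013, -0.077]
ft_force: [-0.2, -0.6, -0.5]
grip_width: 0.025
tool z tilt radial/tang deg [-8.95  0.73] q [0.463 0.778 0.486 1.413 0.081 0.965] pitch 7.73 [0.5877 0.3208 0.0866]
t 35.88 pos [0.5877 0.3208 0.0866] phi 61.2 grip 0.025 F [-0.2 -0.6 -0.5] tilt 9.02
to go now (mm): [ 1.5 35.5 35. ] turn needed 0.0
to go after the turn: [ 6.4 33.2 36.6]
t 35.875 pos [0.5877 0.3208 0.0866] phi 61.2 grip 0.02502552548715394 q [0.46 0.78 0.49 1.41 0.08 0.96]
```

View pics/w23.png

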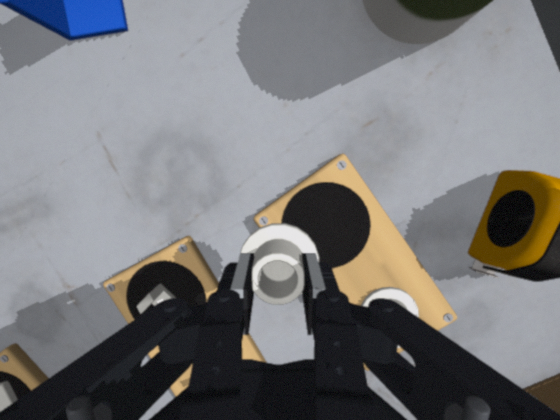

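```bash
cat > cap.py <<'E'
import sys
from dep import *
P=pts(sys.argv[1],235,220,325,310); zt=np.percentile(P[:,2],90); Q=P[(P[:,2]>zt-.006)&(P[:,2]<zt+.006)]
print("collar top z",zt.round(4),cv2.minEnclosingCircle((Q[:,:2]*1000).astype(np.float32)),Q.mean(0).round(4))
# plane through flange + normal
F=P[(P[:,2]<zt-.012)&(P[:,2]>zt-.024)]
A=np.c_[F[:,:2]-F[:,:2].mean(0),np.ones(len(F))]; s=np.linalg.lstsq(A,F[:,2],rcond=None)[0]; print("flange z",s[2].round(4),"slope deg",np.degrees(s[:2]).round(1),len(F))
E
python3 cap.py w23; python3 -c "
from padfit import *
padfit('w23',276,180,376,300,228)"
```

```text
collar top z 0.1204 ((584.439208984375, 326.7976989746094), 19.05940055847168) [0.5866 0.3263 0.1213]
flange z 0.1008 slope deg [-2.4  0.6] 1891
pad [0.5954 0.3548] r 0.0312 90
```

```bash
cat > cap.py <<'E'
import sys
from dep import *
n=sys.argv[1]
F=pts(n,258,229,298,238); print("flange top far edge z",np.percentile(F[:,2],[10,50,90]).round(4))
P=pts(n,255,250,301,305); print("collar region z",np.percentile(P[:,2],[5,25,50,75,95]).round(4))
zt=np.percentile(P[:,2],75);Q=P[abs(P[:,2]-zt)<.003]; print(cv2.minEnclosingCircle((Q[:,:2]*1000).astype(np.float32)))
E
for n in w22 w23; do python3 cap.py $n;done
```

```text
flange top far edge z [0.1028 0.1035 0.1043]
collar region z [0.0006 0.106  0.1194 0.124  0.1249]
((432.3023986816406, -254.57022094726562), 13.967276573181152)
flange top far edge z [0.0795 0.0804 0.0812]
collar region z [0.0003 0.0822 0.0955 0.1002 0.1013]
((589.2293090820312, 322.4697265625), 14.010455131530762)
```

```bash
python3 go.py .5957 .3518 .0256; python3 -m crank '[[[0,11,0,0,255],[0,0,0,0,255],[0,11,0,0,255],[0,0,0,0,255],[0,11,0,0,255],[0,0,12,0,255],[0,0,0,0,255],[0,0,12,0,255],[0,0,0,0,255]]]'; python3 tl.py; python3 go.py .5957 .3518 .0256; python3 look.py w24; python3 cap.py w24
```

```text
t 35.92 pos [0.5874 0.3196 0.0866] phi 61.1 grip 0.0249 F [-0.2 -1.   0.5] tilt 9.06
to go now (mm): [-0.2 36.2 59.4] turn needed 0.0
to go after the turn: [ 8.3 32.2 61. ]
clock: 37.05
eef_pos: [0.5986, 0.3417, 0.0586]
tool_rot: [0.254, 0.964, -0.017, -0.079]
ft_force: [-1.2, 0.3, -0.6]
grip_width: 0.0248
tool z tilt radial/tang deg [-9.23  0.47] q [0.483 0.846 0.542 1.407 0.082 0.992] pitch 8.01 [0.5986 0.3417 0.0586]
t 37.05 pos [0.5986 0.3417 0.0586] phi 60.8 grip 0.0248 F [-1.2  0.3 -0.6] tilt 9.29
to go now (mm): [ 2.6  9.7 33.1] turn needed 0.0
to go after the turn: [ 7.4  7.4 33. ]
t 37.05 pos [0.5986 0.3417 0.0586] phi 60.8 grip 0.024784110185842385 q [0.48 0.85 0.54 1.41 0.08 0.99]
flange top far edge z [0.0516 0.0525 0.0533]
collar region z [0.012  0.0541 0.0675 0.0722 0.0733]
((600.1473388671875, 343.2091064453125), 14.077166557312012)
```

View pics/w24.png

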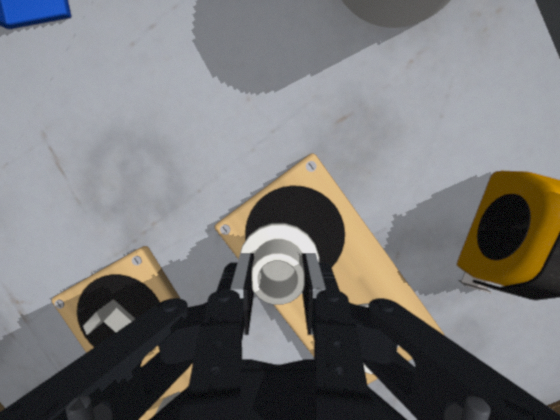

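Shift is (3, 10) mm with 33 mm to go down.

```bash
python3 -m crank '[[[1,5,10,0,255],[0,0,0,0,255],[1,5,10,0,255],[0,0,0,0,255],[1,1,6,0,255],[0,0,0,0,255],[0,0,4,0,255]]]'; python3 tl.py; python3 go.py .5957 .3518 .0256; python3 look.py w25; python3 cap.py w25;  python3 -c "
from padfit import *
padfit('w25',200,150,360,300,218)"
```

```text
clock: 37.98
eef_pos: [0.5979, 0.3548, 0.0286]
tool_rot: [0.254, 0.964, -0.015, -0.078]
ft_force: [0.0, -0.3, -0.4]
grip_width: 0.0251
tool z tilt radial/tang deg [-9.03  0.58] q [0.499 0.876 0.523 1.352 0.084 1.008] pitch 7.7 [0.5979 0.3548 0.0286]
t 37.98 pos [0.5979 0.3548 0.0286] phi 60.8 grip 0.0251 F [ 0.  -0.3 -0.4] tilt 9.09
to go now (mm): [-0.1 -3.5  3.2] turn needed 0.0
to go after the turn: [ 0.4 -3.7  3. ]
t 37.975 pos [0.5979 0.3548 0.0286] phi 60.8 grip 0.025054402966258063 q [0.5  0.88 0.52 1.35 0.08 1.01]
flange top far edge z [0.0215 0.0224 0.0232]
collar region z [0.0129 0.0241 0.0375 0.0421 0.0432]
((599.2439575195312, 356.4912414550781), 13.884695053100586)
pad [0.5969 0.3532] r 0.0327 30
```

View pics/w25.png

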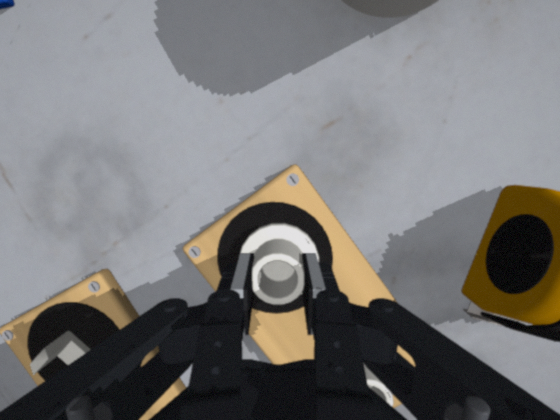

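```bash
python3 -m crank '[[[0,-2,4,0,255],[0,0,2,0,255],[0,0,2,0,255]]]'; python3 tl.py; python3 look.py w26; python3 cap.py w26
```

```text
clock: 38.4
eef_pos: [0.5958, 0.3534, 0.0241]
tool_rot: [0.254, 0.964, -0.014, -0.077]
ft_force: [-1.7, -0.9, 7.6]
grip_width: 0.0248
tool z tilt radial/tang deg [-8.92  0.72] q [0.498 0.871 0.502 1.333 0.085 1.007] pitch 7.54 [0.5958 0.3534 0.0241]
t 38.4 pos [0.5958 0.3534 0.0241] phi 60.8 grip 0.02481338727373906 q [0.5  0.87 0.5  1.33 0.09 1.01]
flange top far edge z [0.0168 0.0176 0.0185]
collar region z [0.0131 0.0196 0.0329 0.0377 0.0388]
((597.2899780273438, 355.0694274902344), 13.973834991455078)
```

Contact is 7.6 N, the collar top is at 38 mm (expected 38), and it's centred within 2 mm. I'm releasing it.

```bash
python3 -m crank '[[[0,0,0,0,110],[0,0,0,0,110],[0,0,0,0,110],[0,0,-15,0,110],[0,0,-20,0,110],[0,0,-30,0,110],[0,0,-40,0,110],[0,0,0,0,110]]]'; python3 look.py w27
python3 - <<'E'
from workcell import bot
from h import *
for n in ("top","scene"):
    c=bot.camera(n); np.savez(n+"1.npz",**c)
    im=c["img"]
    im=im[115:260,135:435] if n=="top" else im[150:310,160:500]
    cv2.imwrite(f"pics/{n}1.png",cv2.resize(im,None,fx=2.3,fy=2.3,interpolation=cv2.INTER_CUBIC))
E
```

```text
clock: 39.45
eef_pos: [0.6132, 0.3517, 0.1336]
tool_rot: [0.254, 0.964, -0.013, -0.077]
ft_force: [0.3, 0.1, -0.2]
grip_width: 0.0482
t 39.45 pos [0.6132 0.3517 0.1336] phi 60.7 grip 0.04816652465071843 q [0.48 0.85 0.74 1.6  0.08 0.99]
```

View pics/w27.png

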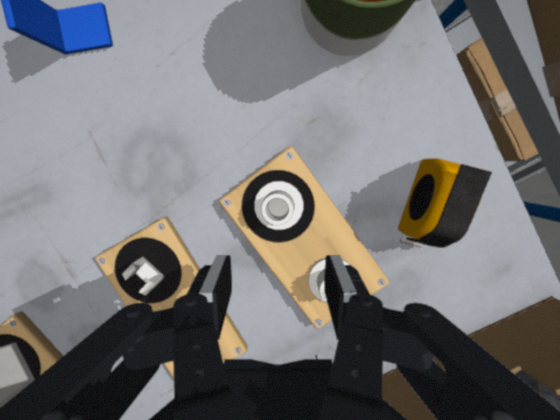

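View pics/top1.png

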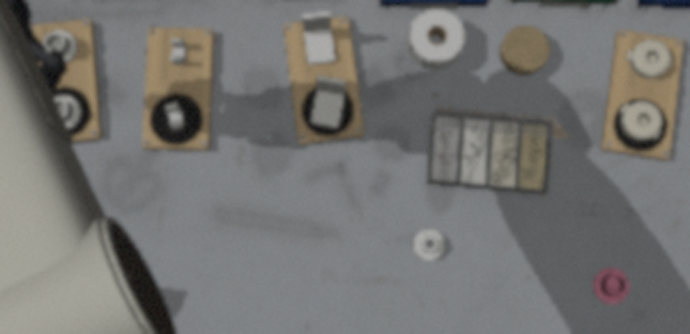

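View pics/scene1.png

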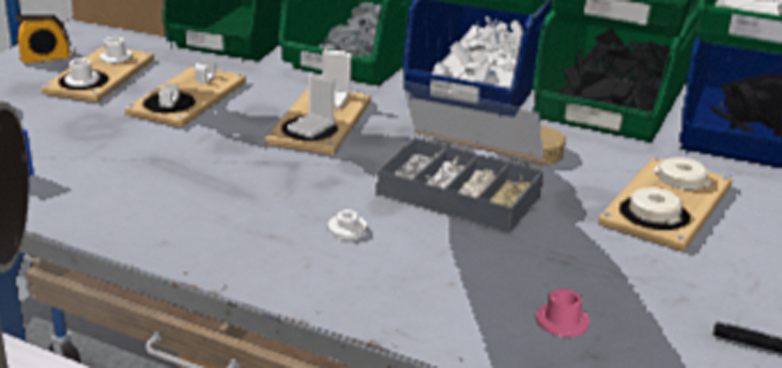

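All four stand on their pads. One numeric check before I hand in.

Run:
```python
from dep import *
def chk(n,im,pad,lo,hi,box=(0,0,560,340),r=.04):
    P=pts(im,*box); Q=P[(np.hypot(P[:,0]-pad[0],P[:,1]-pad[1])<r)&(P[:,2]>lo)&(P[:,2]<hi)]
    rc=cv2.minAreaRect((Q[:,:2]*1000).astype(np.float32)); A=np.c_[Q[:,:2]-Q[:,:2].mean(0),np.ones(len(Q))]; k=np.linalg.lstsq(A,Q[:,2],rcond=None)[0]
    print(n,len(Q),"z",np.median(Q[:,2]).round(4),"ctr",np.round(rc[0],1),"size",np.round(rc[1],1),"off mm",np.hypot(rc[0][0]-pad[0]*1e3,rc[0][1]-pad[1]*1e3).round(1),"slope",np.degrees(k[:2]).round(1))
chk("cap flange","w27",(.597,.353),.016,.024); chk("cap collar top","w27",(.597,.353),.034,.042)
chk("clip top","w27",(.5914,.2096),.030,.038,r=.03); chk("clip top(w11)","w11",(.5914,.2096),.030,.038,r=.03)
chk("chain top","w18",(.596,-.380),.023,.032,r=.034)
chk("bracket foot","w6",(.607,.0166),.016,.022,r=.045); chk("bracket foot w12","w12",(.607,.0166),.016,.022,r=.045)
for f in("top0","top1"):
    c=dict(np.load(f+".npz")); m=(c["img"].min(2)>150).astype(np.uint8); s=np.zeros_like(m); s[208:234,308:335]=m[208:234,308:335]
    M=cv2.moments(s,True); print("wheel",f,ray(c,M["m10"]/M["m00"],M["m01"]/M["m00"],.012).round(4))
```

```text
cap flange 1140 z 0.0172 ctr [596.8 354.2] size [43.7 43.3] off mm 1.3 slope [ 0.2 -0.3]
cap collar top 432 z 0.0373 ctr [596.3 354.6] size [26.2 26.6] off mm 1.7 slope [ 0.1 -0. ]
clip top 236 z 0.0323 ctr [592.6 209.9] size [28.6 16.4] off mm 1.3 slope [ 0.3 -1.2]
clip top(w11) 270 z 0.0326 ctr [593.  209.6] size [28.3 16.5] off mm 1.6 slope [ 0.2 -0.7]
chain top 1929 z 0.0264 ctr [ 600.7 -378.9] size [47.2 47.7] off mm 4.9 slope [-0.3 -0.2]
bracket foot 1682 z 0.0183 ctr [610.2  17. ] size [35.6 47.8] off mm 3.3 slope [ 0.3 -0.3]
bracket foot w12 3367 z 0.0185 ctr [607.7  16.7] size [35.  43.5] off mm 0.7 slope [0.8 0.1]
wheel top0 [ 0.4389 -0.1106  0.012 ]
wheel top1 [ 0.4395 -0.1095  0.012 ]
```

```bash
python3 -c "
from workcell import bot
bot.job_done(); print(bot.get_obs()['clock'])"
```

```text
the job is handed in; nothing more can be done
the job is handed in; nothing more can be done
```

The bracket, slat clip, chain drive housing and end cap each stand on the pad of their own board, and the job is handed in. The last pose reading, just before hand-in, was at 39.5 s of the 96 s; the hand-in reports no verdict.

| Part | Offset from pad centre | Height and level check |
|---|---|---|
| Bracket | 3.3 mm | foot top 18.3 mm (19 expected), slope under 0.5° |
| Slat clip | 1.3 mm | wall tops 32.3 mm (34 expected), slope about 1.2° |
| Chain drive | 4.9 mm | top 26.4 mm (27 expected), slope under 0.5° |
| End cap | 1.3–1.7 mm | collar top 37.3 mm (38 expected), slope under 0.5° |

- **Limits:** these offsets are well inside the 15 mm allowed. The small height shortfalls fit the 2 mm calibration.
- **How recent:** the end cap and clip were measured in the last wrist picture. The bracket and chain drive figures come from pictures taken just after each was released; the final top and scene pictures still show both standing on their pads.
- **Left alone:** the chain wheel moved no more than about 1 mm between the first and last top pictures. I did not move the pink or blue look-alikes.
- **Disagreed:** the tool slowly tilted during fast moves, to about 9° by the end, and I could not fully undo it. The parts settled flat when released. A second picture put the bracket 0.7 mm off centre rather than 3.3 mm, but its foot was partly hidden behind the wall there.

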